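# Pack the coin pots and snap the cash tray shut

## Task

Cashing up: stand every coin pot that is on the counter upright in the cash tray, one to a compartment, filling the compartments in the order of the dots on their floors (one dot first, then two, and so on, skipping none) so that the count can be read off. Then set the lid squarely down over the tray and flip its four red side clips down, one after another, until each has snapped shut. Leave the other things on the counter where they are.

Things in the scene. Friction and masses are not known exactly. Their poses are not given: they have to be found in the camera images.
- tray: Light grey square cash tray, fixed on the counter. Origin: centre of its underside. Outside 108 x 108 mm, walls 32 mm high (the top 8 mm lean in by 2 mm), floor at 2.5 mm. 3 mm dividers (top at 22.5 mm) make four compartments of 50 x 50 mm. A darker ledge runs round the outside (17 to 20 mm high, out to 63.5 mm from the centre): the lid's rim rests on it, the clips hook below it.
- pocket_1 (a point): Centre of the floor of compartment 1 of the tray, the far left one as the tray stands at yaw 0 (its floor bears a white disc with 1 black dot); compartment centres are 26.5 mm from the tray's x and y centre lines.
- pocket_2 (a point): Centre of the floor of compartment 2 of the tray, the far right one as the tray stands at yaw 0 (its floor bears a white disc with 2 black dots); compartment centres are 26.5 mm from the tray's x and y centre lines.
- pocket_3 (a point): Centre of the floor of compartment 3 of the tray, the near left one as the tray stands at yaw 0 (its floor bears a white disc with 3 black dots); compartment centres are 26.5 mm from the tray's x and y centre lines.
- pocket_4 (a point): Centre of the floor of compartment 4 of the tray, the near right one as the tray stands at yaw 0 (its floor bears a white disc with 4 black dots); compartment centres are 26.5 mm from the tray's x and y centre lines.
- pot_1: Screw-top coin pot: clear round pot filled with coins, 40 mm diameter and 30 mm high, with a green knurled cap knob of 26 mm diameter from 30 to 52 mm height to take it by (round: any direction). Mass about 0.16 kg. Origin: centre of its underside, z up. All pots are alike; 2 to 4 are there, the others absent.
- pot_2: Screw-top coin pot: clear round pot filled with coins, 40 mm diameter and 30 mm high, with a green knurled cap knob of 26 mm diameter from 30 to 52 mm height to take it by (round: any direction). Mass about 0.16 kg. Origin: centre of its underside, z up. All pots are alike; 2 to 4 are there, the others absent.
- pot_3: Screw-top coin pot: clear round pot filled with coins, 40 mm diameter and 30 mm high, with a green knurled cap knob of 26 mm diameter from 30 to 52 mm height to take it by (round: any direction). Mass about 0.16 kg. Origin: centre of its underside, z up. All pots are alike; 2 to 4 are there, the others absent.
- pot_4: Screw-top coin pot: clear round pot filled with coins, 40 mm diameter and 30 mm high, with a green knurled cap knob of 26 mm diameter from 30 to 52 mm height to take it by (round: any direction). Mass about 0.16 kg. Origin: centre of its underside, z up. All pots are alike; 2 to 4 are there, the others absent.
- lid: Deep clear square lid, 120 x 120 mm outside, 114 x 114 mm inside, 45 mm high, about 0.3 kg, black carry handle on top, a red clip amid each side. Origin: centre of its lower rim; z up, x along the handle. It goes over the tray's walls with 3 mm play a side and rests on the ledge, its origin 20 mm above the tray's; any quarter turn fits. It starts upright on the counter, clips open.
- handle (a point): Middle of the lid's handle bar, 69 mm above the lid's origin. The bar is 64 mm long (along the lid's x) and 16 mm wide (along its y), from 65 to 73 mm above the lid's origin, on two posts with a gap of 17 mm under it.
- clip_a (a joint): Angle (rad) of the red clip on the lid's +x side: 0 down and shut, 1.57 straight out, 1.95 open stop. Axis along that side, 64 mm from the lid's centre, 10 mm above its origin. Clip 36 mm wide, reaches 20.5 mm from the axis; shut, it stands out to 74.5 mm from the centre. Over-centre: pushed down (1 to 3 N) past 0.75 rad it snaps shut, else it springs open.
- clip_a_end (a point): Outer face near the free end of the clip on the lid's +x side, moving with it: the spot to push.
- clip_b (a joint): Angle (rad) of the red clip on the lid's +y side: 0 down and shut, 1.57 straight out, 1.95 open stop. Axis along that side, 64 mm from the lid's centre, 10 mm above its origin. Clip 36 mm wide, reaches 20.5 mm from the axis; shut, it stands out to 74.5 mm from the centre. Over-centre: pushed down (1 to 3 N) past 0.75 rad it snaps shut, else it springs open.
- clip_b_end (a point): Outer face near the free end of the clip on the lid's +y side, moving with it: the spot to push.
- clip_c (a joint): Angle (rad) of the red clip on the lid's -x side: 0 down and shut, 1.57 straight out, 1.95 open stop. Axis along that side, 64 mm from the lid's centre, 10 mm above its origin. Clip 36 mm wide, reaches 20.5 mm from the axis; shut, it stands out to 74.5 mm from the centre. Over-centre: pushed down (1 to 3 N) past 0.75 rad it snaps shut, else it springs open.
- clip_c_end (a point): Outer face near the free end of the clip on the lid's -x side, moving with it: the spot to push.
- clip_d (a joint): Angle (rad) of the red clip on the lid's -y side: 0 down and shut, 1.57 straight out, 1.95 open stop. Axis along that side, 64 mm from the lid's centre, 10 mm above its origin. Clip 36 mm wide, reaches 20.5 mm from the axis; shut, it stands out to 74.5 mm from the centre. Over-centre: pushed down (1 to 3 N) past 0.75 rad it snaps shut, else it springs open.
- clip_d_end (a point): Outer face near the free end of the clip on the lid's -y side, moving with it: the spot to push.
- calculator: A desk calculator, a bystander to be left where it is. Origin: centre of its underside.
- mug: A white mug, a bystander to be left where it is. Origin: centre of its underside.
- stapler: A red stapler, a bystander to be left where it is. Origin: centre of its underside.
Not all that is in view belongs to the job. What is shaped like the pot_2 but blue is not meant.

How it is judged (in metres and radians):
On the way, in this order (a step that is already met when the one before it is completed fails the run):
1. a coin pot stands in the one-dot compartment (((horizontal distance between pot_1 and pocket_1 below 0.012 m and z of pot_1 in the frame of tray below 0.008 m and angle between pot_1's own z axis and vertical below 0.15 rad) or (horizontal distance between pot_2 and pocket_1 below 0.012 m and z of pot_2 in the frame of tray below 0.008 m and angle between pot_2's own z axis and vertical below 0.15 rad) or (horizontal distance between pot_3 and pocket_1 below 0.012 m and z of pot_3 in the frame of tray below 0.008 m and angle between pot_3's own z axis and vertical below 0.15 rad) or (horizontal distance between pot_4 and pocket_1 below 0.012 m and z of pot_4 in the frame of tray below 0.008 m and angle between pot_4's own z axis and vertical below 0.15 rad))), for 0.2 s.
2. a coin pot stands in the two-dot compartment (((horizontal distance between pot_1 and pocket_1 below 0.012 m and z of pot_1 in the frame of tray below 0.008 m and angle between pot_1's own z axis and vertical below 0.15 rad) or (horizontal distance between pot_2 and pocket_1 below 0.012 m and z of pot_2 in the frame of tray below 0.008 m and angle between pot_2's own z axis and vertical below 0.15 rad) or (horizontal distance between pot_3 and pocket_1 below 0.012 m and z of pot_3 in the frame of tray below 0.008 m and angle between pot_3's own z axis and vertical below 0.15 rad) or (horizontal distance between pot_4 and pocket_1 below 0.012 m and z of pot_4 in the frame of tray below 0.008 m and angle between pot_4's own z axis and vertical below 0.15 rad)) and ((horizontal distance between pot_1 and pocket_2 below 0.012 m and z of pot_1 in the frame of tray below 0.008 m and angle between pot_1's own z axis and vertical below 0.15 rad) or (horizontal distance between pot_2 and pocket_2 below 0.012 m and z of pot_2 in the frame of tray below 0.008 m and angle between pot_2's own z axis and vertical below 0.15 rad) or (horizontal distance between pot_3 and pocket_2 below 0.012 m and z of pot_3 in the frame of tray below 0.008 m and angle between pot_3's own z axis and vertical below 0.15 rad) or (horizontal distance between pot_4 and pocket_2 below 0.012 m and z of pot_4 in the frame of tray below 0.008 m and angle between pot_4's own z axis and vertical below 0.15 rad))), for 0.2 s.
3. every pot is in the tray with no compartment skipped, and the lid sits squarely on the ledge (all of step 2 and ((horizontal distance between pot_1 and pocket_1 below 0.012 m and z of pot_1 in the frame of tray below 0.008 m and angle between pot_1's own z axis and vertical below 0.15 rad) or (horizontal distance between pot_1 and pocket_2 below 0.012 m and z of pot_1 in the frame of tray below 0.008 m and angle between pot_1's own z axis and vertical below 0.15 rad) or (horizontal distance between pot_1 and pocket_3 below 0.012 m and z of pot_1 in the frame of tray below 0.008 m and angle between pot_1's own z axis and vertical below 0.15 rad) or (horizontal distance between pot_1 and pocket_4 below 0.012 m and z of pot_1 in the frame of tray below 0.008 m and angle between pot_1's own z axis and vertical below 0.15 rad)) and ((horizontal distance between pot_2 and pocket_1 below 0.012 m and z of pot_2 in the frame of tray below 0.008 m and angle between pot_2's own z axis and vertical below 0.15 rad) or (horizontal distance between pot_2 and pocket_2 below 0.012 m and z of pot_2 in the frame of tray below 0.008 m and angle between pot_2's own z axis and vertical below 0.15 rad) or (horizontal distance between pot_2 and pocket_3 below 0.012 m and z of pot_2 in the frame of tray below 0.008 m and angle between pot_2's own z axis and vertical below 0.15 rad) or (horizontal distance between pot_2 and pocket_4 below 0.012 m and z of pot_2 in the frame of tray below 0.008 m and angle between pot_2's own z axis and vertical below 0.15 rad)) and ((horizontal distance between pot_3 and pocket_1 below 0.012 m and z of pot_3 in the frame of tray below 0.008 m and angle between pot_3's own z axis and vertical below 0.15 rad) or (horizontal distance between pot_3 and pocket_2 below 0.012 m and z of pot_3 in the frame of tray below 0.008 m and angle between pot_3's own z axis and vertical below 0.15 rad) or (horizontal distance between pot_3 and pocket_3 below 0.012 m and z of pot_3 in the frame of tray below 0.008 m and angle between pot_3's own z axis and vertical below 0.15 rad) or (horizontal distance between pot_3 and pocket_4 below 0.012 m and z of pot_3 in the frame of tray below 0.008 m and angle between pot_3's own z axis and vertical below 0.15 rad)) and ((horizontal distance between pot_4 and pocket_1 below 0.012 m and z of pot_4 in the frame of tray below 0.008 m and angle between pot_4's own z axis and vertical below 0.15 rad) or (horizontal distance between pot_4 and pocket_2 below 0.012 m and z of pot_4 in the frame of tray below 0.008 m and angle between pot_4's own z axis and vertical below 0.15 rad) or (horizontal distance between pot_4 and pocket_3 below 0.012 m and z of pot_4 in the frame of tray below 0.008 m and angle between pot_4's own z axis and vertical below 0.15 rad) or (horizontal distance between pot_4 and pocket_4 below 0.012 m and z of pot_4 in the frame of tray below 0.008 m and angle between pot_4's own z axis and vertical below 0.15 rad)) and (not ((horizontal distance between pot_1 and pocket_2 below 0.012 m and z of pot_1 in the frame of tray below 0.008 m and angle between pot_1's own z axis and vertical below 0.15 rad) or (horizontal distance between pot_2 and pocket_2 below 0.012 m and z of pot_2 in the frame of tray below 0.008 m and angle between pot_2's own z axis and vertical below 0.15 rad) or (horizontal distance between pot_3 and pocket_2 below 0.012 m and z of pot_3 in the frame of tray below 0.008 m and angle between pot_3's own z axis and vertical below 0.15 rad) or (horizontal distance between pot_4 and pocket_2 below 0.012 m and z of pot_4 in the frame of tray below 0.008 m and angle between pot_4's own z axis and vertical below 0.15 rad)) or ((horizontal distance between pot_1 and pocket_1 below 0.012 m and z of pot_1 in the frame of tray below 0.008 m and angle between pot_1's own z axis and vertical below 0.15 rad) or (horizontal distance between pot_2 and pocket_1 below 0.012 m and z of pot_2 in the frame of tray below 0.008 m and angle between pot_2's own z axis and vertical below 0.15 rad) or (horizontal distance between pot_3 and pocket_1 below 0.012 m and z of pot_3 in the frame of tray below 0.008 m and angle between pot_3's own z axis and vertical below 0.15 rad) or (horizontal distance between pot_4 and pocket_1 below 0.012 m and z of pot_4 in the frame of tray below 0.008 m and angle between pot_4's own z axis and vertical below 0.15 rad))) and (not ((horizontal distance between pot_1 and pocket_3 below 0.012 m and z of pot_1 in the frame of tray below 0.008 m and angle between pot_1's own z axis and vertical below 0.15 rad) or (horizontal distance between pot_2 and pocket_3 below 0.012 m and z of pot_2 in the frame of tray below 0.008 m and angle between pot_2's own z axis and vertical below 0.15 rad) or (horizontal distance between pot_3 and pocket_3 below 0.012 m and z of pot_3 in the frame of tray below 0.008 m and angle between pot_3's own z axis and vertical below 0.15 rad) or (horizontal distance between pot_4 and pocket_3 below 0.012 m and z of pot_4 in the frame of tray below 0.008 m and angle between pot_4's own z axis and vertical below 0.15 rad)) or ((horizontal distance between pot_1 and pocket_2 below 0.012 m and z of pot_1 in the frame of tray below 0.008 m and angle between pot_1's own z axis and vertical below 0.15 rad) or (horizontal distance between pot_2 and pocket_2 below 0.012 m and z of pot_2 in the frame of tray below 0.008 m and angle between pot_2's own z axis and vertical below 0.15 rad) or (horizontal distance between pot_3 and pocket_2 below 0.012 m and z of pot_3 in the frame of tray below 0.008 m and angle between pot_3's own z axis and vertical below 0.15 rad) or (horizontal distance between pot_4 and pocket_2 below 0.012 m and z of pot_4 in the frame of tray below 0.008 m and angle between pot_4's own z axis and vertical below 0.15 rad))) and (not ((horizontal distance between pot_1 and pocket_4 below 0.012 m and z of pot_1 in the frame of tray below 0.008 m and angle between pot_1's own z axis and vertical below 0.15 rad) or (horizontal distance between pot_2 and pocket_4 below 0.012 m and z of pot_2 in the frame of tray below 0.008 m and angle between pot_2's own z axis and vertical below 0.15 rad) or (horizontal distance between pot_3 and pocket_4 below 0.012 m and z of pot_3 in the frame of tray below 0.008 m and angle between pot_3's own z axis and vertical below 0.15 rad) or (horizontal distance between pot_4 and pocket_4 below 0.012 m and z of pot_4 in the frame of tray below 0.008 m and angle between pot_4's own z axis and vertical below 0.15 rad)) or ((horizontal distance between pot_1 and pocket_3 below 0.012 m and z of pot_1 in the frame of tray below 0.008 m and angle between pot_1's own z axis and vertical below 0.15 rad) or (horizontal distance between pot_2 and pocket_3 below 0.012 m and z of pot_2 in the frame of tray below 0.008 m and angle between pot_2's own z axis and vertical below 0.15 rad) or (horizontal distance between pot_3 and pocket_3 below 0.012 m and z of pot_3 in the frame of tray below 0.008 m and angle between pot_3's own z axis and vertical below 0.15 rad) or (horizontal distance between pot_4 and pocket_3 below 0.012 m and z of pot_4 in the frame of tray below 0.008 m and angle between pot_4's own z axis and vertical below 0.15 rad))) and z of lid in the frame of tray between 0.017 and 0.0235 m and horizontal distance between lid and tray below 0.007 m and angle between lid's own z axis and vertical below 0.05 rad and linear speed of lid below 0.02 m/s), for 0.2 s.
4. all four clips are snapped down with the lid seated (z of lid in the frame of tray between 0.017 and 0.0235 m and horizontal distance between lid and tray below 0.007 m and angle between lid's own z axis and vertical below 0.05 rad and linear speed of lid below 0.02 m/s and value of joint each of clip_a, clip_b, clip_c, clip_d below 0.15 rad), for 0.2 s.
At the end, for the whole second after the job is handed in: Every pot present stands upright on a compartment floor (within 12 mm of its centre) with no lower-numbered one empty; the lid rests level on the ledge (within 3 mm in height, 7 mm sideways, 0.05 rad); all four clips are below 0.15 rad (all of step 2 and all of step 4 and ((horizontal distance between pot_1 and pocket_1 below 0.012 m and z of pot_1 in the frame of tray below 0.008 m and angle between pot_1's own z axis and vertical below 0.15 rad) or (horizontal distance between pot_1 and pocket_2 below 0.012 m and z of pot_1 in the frame of tray below 0.008 m and angle between pot_1's own z axis and vertical below 0.15 rad) or (horizontal distance between pot_1 and pocket_3 below 0.012 m and z of pot_1 in the frame of tray below 0.008 m and angle between pot_1's own z axis and vertical below 0.15 rad) or (horizontal distance between pot_1 and pocket_4 below 0.012 m and z of pot_1 in the frame of tray below 0.008 m and angle between pot_1's own z axis and vertical below 0.15 rad)) and ((horizontal distance between pot_2 and pocket_1 below 0.012 m and z of pot_2 in the frame of tray below 0.008 m and angle between pot_2's own z axis and vertical below 0.15 rad) or (horizontal distance between pot_2 and pocket_2 below 0.012 m and z of pot_2 in the frame of tray below 0.008 m and angle between pot_2's own z axis and vertical below 0.15 rad) or (horizontal distance between pot_2 and pocket_3 below 0.012 m and z of pot_2 in the frame of tray below 0.008 m and angle between pot_2's own z axis and vertical below 0.15 rad) or (horizontal distance between pot_2 and pocket_4 below 0.012 m and z of pot_2 in the frame of tray below 0.008 m and angle between pot_2's own z axis and vertical below 0.15 rad)) and ((horizontal distance between pot_3 and pocket_1 below 0.012 m and z of pot_3 in the frame of tray below 0.008 m and angle between pot_3's own z axis and vertical below 0.15 rad) or (horizontal distance between pot_3 and pocket_2 below 0.012 m and z of pot_3 in the frame of tray below 0.008 m and angle between pot_3's own z axis and vertical below 0.15 rad) or (horizontal distance between pot_3 and pocket_3 below 0.012 m and z of pot_3 in the frame of tray below 0.008 m and angle between pot_3's own z axis and vertical below 0.15 rad) or (horizontal distance between pot_3 and pocket_4 below 0.012 m and z of pot_3 in the frame of tray below 0.008 m and angle between pot_3's own z axis and vertical below 0.15 rad)) and ((horizontal distance between pot_4 and pocket_1 below 0.012 m and z of pot_4 in the frame of tray below 0.008 m and angle between pot_4's own z axis and vertical below 0.15 rad) or (horizontal distance between pot_4 and pocket_2 below 0.012 m and z of pot_4 in the frame of tray below 0.008 m and angle between pot_4's own z axis and vertical below 0.15 rad) or (horizontal distance between pot_4 and pocket_3 below 0.012 m and z of pot_4 in the frame of tray below 0.008 m and angle between pot_4's own z axis and vertical below 0.15 rad) or (horizontal distance between pot_4 and pocket_4 below 0.012 m and z of pot_4 in the frame of tray below 0.008 m and angle between pot_4's own z axis and vertical below 0.15 rad)) and (not ((horizontal distance between pot_1 and pocket_2 below 0.012 m and z of pot_1 in the frame of tray below 0.008 m and angle between pot_1's own z axis and vertical below 0.15 rad) or (horizontal distance between pot_2 and pocket_2 below 0.012 m and z of pot_2 in the frame of tray below 0.008 m and angle between pot_2's own z axis and vertical below 0.15 rad) or (horizontal distance between pot_3 and pocket_2 below 0.012 m and z of pot_3 in the frame of tray below 0.008 m and angle between pot_3's own z axis and vertical below 0.15 rad) or (horizontal distance between pot_4 and pocket_2 below 0.012 m and z of pot_4 in the frame of tray below 0.008 m and angle between pot_4's own z axis and vertical below 0.15 rad)) or ((horizontal distance between pot_1 and pocket_1 below 0.012 m and z of pot_1 in the frame of tray below 0.008 m and angle between pot_1's own z axis and vertical below 0.15 rad) or (horizontal distance between pot_2 and pocket_1 below 0.012 m and z of pot_2 in the frame of tray below 0.008 m and angle between pot_2's own z axis and vertical below 0.15 rad) or (horizontal distance between pot_3 and pocket_1 below 0.012 m and z of pot_3 in the frame of tray below 0.008 m and angle between pot_3's own z axis and vertical below 0.15 rad) or (horizontal distance between pot_4 and pocket_1 below 0.012 m and z of pot_4 in the frame of tray below 0.008 m and angle between pot_4's own z axis and vertical below 0.15 rad))) and (not ((horizontal distance between pot_1 and pocket_3 below 0.012 m and z of pot_1 in the frame of tray below 0.008 m and angle between pot_1's own z axis and vertical below 0.15 rad) or (horizontal distance between pot_2 and pocket_3 below 0.012 m and z of pot_2 in the frame of tray below 0.008 m and angle between pot_2's own z axis and vertical below 0.15 rad) or (horizontal distance between pot_3 and pocket_3 below 0.012 m and z of pot_3 in the frame of tray below 0.008 m and angle between pot_3's own z axis and vertical below 0.15 rad) or (horizontal distance between pot_4 and pocket_3 below 0.012 m and z of pot_4 in the frame of tray below 0.008 m and angle between pot_4's own z axis and vertical below 0.15 rad)) or ((horizontal distance between pot_1 and pocket_2 below 0.012 m and z of pot_1 in the frame of tray below 0.008 m and angle between pot_1's own z axis and vertical below 0.15 rad) or (horizontal distance between pot_2 and pocket_2 below 0.012 m and z of pot_2 in the frame of tray below 0.008 m and angle between pot_2's own z axis and vertical below 0.15 rad) or (horizontal distance between pot_3 and pocket_2 below 0.012 m and z of pot_3 in the frame of tray below 0.008 m and angle between pot_3's own z axis and vertical below 0.15 rad) or (horizontal distance between pot_4 and pocket_2 below 0.012 m and z of pot_4 in the frame of tray below 0.008 m and angle between pot_4's own z axis and vertical below 0.15 rad))) and (not ((horizontal distance between pot_1 and pocket_4 below 0.012 m and z of pot_1 in the frame of tray below 0.008 m and angle between pot_1's own z axis and vertical below 0.15 rad) or (horizontal distance between pot_2 and pocket_4 below 0.012 m and z of pot_2 in the frame of tray below 0.008 m and angle between pot_2's own z axis and vertical below 0.15 rad) or (horizontal distance between pot_3 and pocket_4 below 0.012 m and z of pot_3 in the frame of tray below 0.008 m and angle between pot_3's own z axis and vertical below 0.15 rad) or (horizontal distance between pot_4 and pocket_4 below 0.012 m and z of pot_4 in the frame of tray below 0.008 m and angle between pot_4's own z axis and vertical below 0.15 rad)) or ((horizontal distance between pot_1 and pocket_3 below 0.012 m and z of pot_1 in the frame of tray below 0.008 m and angle between pot_1's own z axis and vertical below 0.15 rad) or (horizontal distance between pot_2 and pocket_3 below 0.012 m and z of pot_2 in the frame of tray below 0.008 m and angle between pot_2's own z axis and vertical below 0.15 rad) or (horizontal distance between pot_3 and pocket_3 below 0.012 m and z of pot_3 in the frame of tray below 0.008 m and angle between pot_3's own z axis and vertical below 0.15 rad) or (horizontal distance between pot_4 and pocket_3 below 0.012 m and z of pot_4 in the frame of tray below 0.008 m and angle between pot_4's own z axis and vertical below 0.15 rad)))); the robot touches nothing.
It fails at once if a pot is left in the four-dot compartment while the three-dot one is empty (((horizontal distance between pot_1 and pocket_4 below 0.012 m and z of pot_1 in the frame of tray below 0.008 m and angle between pot_1's own z axis and vertical below 0.15 rad) or (horizontal distance between pot_2 and pocket_4 below 0.012 m and z of pot_2 in the frame of tray below 0.008 m and angle between pot_2's own z axis and vertical below 0.15 rad) or (horizontal distance between pot_3 and pocket_4 below 0.012 m and z of pot_3 in the frame of tray below 0.008 m and angle between pot_3's own z axis and vertical below 0.15 rad) or (horizontal distance between pot_4 and pocket_4 below 0.012 m and z of pot_4 in the frame of tray below 0.008 m and angle between pot_4's own z axis and vertical below 0.15 rad)) and not (horizontal distance between any of pot_1, pot_2, pot_3, pot_4 and pocket_3 below 0.03 m) and distance between the grasp point and pocket_4 above 0.22 m).
It fails at once if a bystander is pushed more than 40 mm from its place (distance of any of calculator, mug, stapler from where it was at the start of the episode above 0.04 m).
Of pot_1, pot_2, pot_3, pot_4 only 2 to 4 are there at a start; the rules pass over those that are not, and their reading is None.
At some moment in a run one of pot_1, pot_2, pot_3, pot_4, lid may be knocked a few centimetres aside while the robot is not near it.
Once in a run the grip may slacken for a moment while it holds something.
It also fails if it takes over 210 s, if anything falls off the work surface, if the arm or the gripper's body presses on something with over 40 N, if the wrist force passes 120 N, or if a joint passes its speed limit or range.

## Robot

A 7-joint arm with a two-finger parallel gripper is mounted at the origin on a cart in front of the work surface, level with it; the furniture and walls round the work are solid. World frame = base frame: x ahead of the robot, y to its left, z up, the work surface at z = 0. Lengths are in mm, angles in rad, forces in N, time in s.
With the tool pointing down it reaches from about 400 to 875 mm from the base axis. Payload 4.4 kg.
Tool frame: the origin (TCP) lies midway between the tips of the shut fingers; the grasp point (between the pads) lies 19 mm behind it (ctrl.pinch_z is the distance from the TCP to the grasp point, in mm); z points along the fingers, y is the line along which they close (so a half turn about z gives the same grasp; the last joint's range is limited). The gripper opens to 85 mm and grips with 20 to 120 N. Pads are 22 mm wide; open, the fingers measure 114 mm over their backs; the gripper's body (76 mm by 85 mm) begins 54 mm behind the grasp point. The pads swing forward as they close: fully open they stand 13 mm farther back than shut.
Start: joints at [-1.301, 0.628, 0.038, 1.517, -0.027, 0.996, -0.02], TCP at [214.168, 613.718, 231.313] pointing down, gripper open.
Joint ranges: [-3.06, 3.06], [-0.37, 2.12], [-1.25, 1.32], [0.18, 2.47], [-1.1, 4.24], [0.23, 1.98], [-2.94, 2.94]. Speed limits (rad/s): [2.57, 2.57, 3.14, 3.14, 3.14, 3.14, 3.14].

## Interface

Orientations are given as [roll, pitch, yaw] about the fixed x, y, z axes, in that order (R = Rz(yaw) Ry(pitch) Rx(roll)).
In Python, from cell import read_state, cams, order, ctrl gives the robot as it stands.
- The arm moves only by the tool move_arm, never from a script. Its argument "targets" is text: rows parted by semicolons, each of 7 numbers parted by spaces: the gripper's target within -1 to 1 (fully open at 1, half-way at 0, shut at -1), then the shift along the tool's x, y, z in cm, then the turn, a rotation vector about the tool's x, y, z in degrees. A call has 1 to 5 rows; each row shifts and turns the commanded pose from where the row before left it, along the tool's axes as they then stand; what a row does not reach is not made up. A row lasts 1/12 s, in which the tool goes at most 41.7 mm and 7.16 degrees, less where a joint would pass 70% of its speed; a pose out of reach is approached as far as the arm can. A call with a gripper value outside its range is refused whole. The fingers move at their own pace and stop on an object; the grip force is fixed at half the most. Time passes only in rows, so rows that do not move let the fingers close. It gives the time, the measured TCP pose, the force, the opening and the grip force at its end, in the units of the state.
- read_state(): the state, without advancing time (a new reading comes with each control period).
- cams.get_image(name): name is "scene" or "top" or "wrist"; returns a dict with "color" (420x560x3 uint8, red, green, blue), "fovy" (degrees; the focal length in pixels is half the picture's height over the tangent of half this angle, whatever the lens; pixels are square), "cx", "cy" (the principal point, pixels), "rvec" (rotation vector, rad) and "tvec" (3), from world to camera coordinates, as OpenCV has them. Camera axes: x right, y down, z forward; pixel columns grow to the right and rows downward; lengths in mm; the calibration is good to about 2 mm. A picture is of the moment at which its call begins. There is no depth.
- order.finish_job(): hands the job in; it is judged then, once.
The state is a dict: "clock": time; "qpos": joint angles; "qd": joint speeds; "tau": joint torques, N m; "eef_pos": TCP position; "tool_rot": TCP orientation; "force": force on the tool from outside, world axes, zero at the start; "torque": the same for the moment, N m; "width": finger opening in mm; "gripper_force": force on a finger pad.
Only numpy, scipy, OpenCV 4.12 (cv2) and the standard library are available. Lean on these libraries where they do the work, as an engineer would, in place of code of your own. Each camera call takes 0.05 s, during which the arm holds its last target. There are 200 camera calls.

## Working session

There is one attempt and no reset: what is moved stays moved. The work goes in short steps, Python scripts to look and compute and a tool call to move; the robot and the scene stay as the last step left them, time stands still between calls to the robot, and variables do not carry over. Pictures are saved under pics/ and viewed, at most 14 in all, crops included, and the job is handed in when it is done.

Besides the shell and the picture viewer there is one more tool, called after ">>>" as name(argument=value, ...) on one line, values as JSON. move_arm: Moves the arm, as the interface text tells. Its arguments: {"type":"object","properties":{"targets":{"type":"string"}},"required":["targets"]}

```bash
ls; mkdir -p pics
cat > h.py <<'E'
import numpy as np, cv2
from scipy.spatial.transform import Rotation as Ro
from cell import read_state, cams, order, ctrl
def shot(n, save=None):
    d=cams.get_image(n); im=d["color"]
    d["f"]=im.shape[0]/2/np.tan(np.radians(d["fovy"])/2)
    d["R"]=cv2.Rodrigues(np.array(d["rvec"],float))[0]; d["t"]=np.array(d["tvec"],float).ravel()
    if save: cv2.imwrite(f"pics/{save}.png", im[:,:,::-1])
    return d
def ray(d,u,v):
    c=np.array([(u-d["cx"])/d["f"],(v-d["cy"])/d["f"],1.0])
    return -d["R"].T@d["t"], d["R"].T@c
def onz(d,u,v,z):
    o,r=ray(d,u,v); return o+r*(z-o[2])/r[2]
def proj(d,p):
    c=d["R"]@np.array(p,float)+d["t"]; return np.array([c[0]/c[2]*d["f"]+d["cx"],c[1]/c[2]*d["f"]+d["cy"]])
def blobs(mask,amin=30):
    n,l,s,c=cv2.connectedComponentsWithStats(mask.astype(np.uint8))
    return [(c[i].round(1),int(s[i,4]),s[i,:4].tolist()) for i in range(1,n) if s[i,4]>=amin]
def hsv(d): return cv2.cvtColor(np.ascontiguousarray(d["color"]),cv2.COLOR_RGB2HSV).astype(int)
E
python3 - <<'E'
from h import *
s=read_state(); print(s); print(ctrl.pinch_z)
for n in("scene","top","wrist"):
    d=shot(n,n+"0"); print(n,d["f"],d["cx"],d["cy"],-d["R"].T@d["t"],d["R"].round(2).tolist())
a=[cv2.imread(f"pics/{n}0.png") for n in("scene","top")]
E
```

```text
pics
{'clock': 0.0, 'qpos': array([-1.30077859,  0.62937142,  0.0384435 ,  1.51836516, -0.02698354,
        0.99631013, -0.01999315]), 'qd': array([-8.63719885e-04, -1.49353259e-03, -1.32133800e-03,  8.96706982e-05,
        8.38935307e-04, -1.20328403e-03,  1.34256346e-04]), 'tau': array([-3.97751701e-04, -5.63412988e+01,  1.22657362e+00, -1.93453038e+01,
        1.10791769e-02,  1.03263554e-02,  8.62075638e-06]), 'eef_pos': array([213.97240119, 613.10406558, 230.37364815]), 'tool_rot': array([-3.13965715e+00,  4.16502040e-05,  2.80578958e+00]), 'force': array([ 0.14205327, -0.85373468,  0.18184359]), 'torque': array([ 0.04705972, -0.03860115, -0.02219861]), 'gripper_force': 0.0, 'width': 85.65311830594763}
18.700000000000003
scene 449.59403058421293 276.97293436693053 206.57096382311335 [ -399.19170134 -1013.42030035   721.52541179] [[0.66, -0.75, -0.01], [-0.36, -0.3, -0.88], [0.66, 0.58, -0.47]]
top 378.9711706738172 282.69103145719924 205.12892960778896 [ 278.14134358 -201.80032288 1348.68429168] [[-0.02, -1.0, 0.0], [-0.98, 0.02, -0.21], [0.21, -0.01, -0.98]]
wrist 318.6243336247026 283.6347528739149 209.8340391594751 [135.40651793 640.96569455 373.39672511] [[0.33, 0.94, -0.0], [0.89, -0.31, 0.32], [0.3, -0.11, -0.95]]
```

View pics/top0.png

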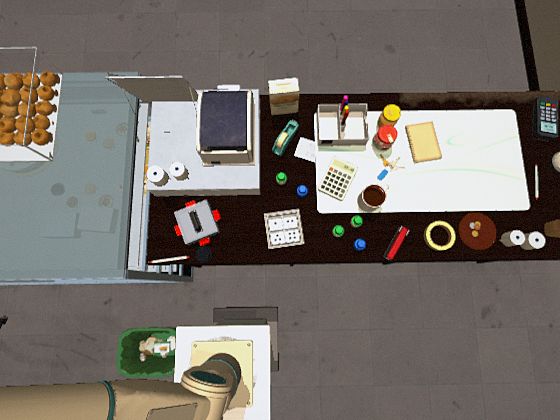

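View pics/scene0.png

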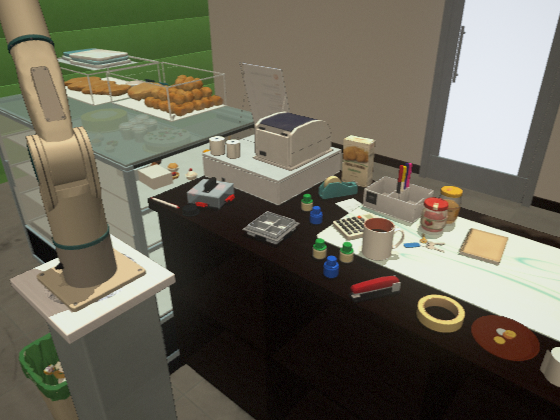

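The top view shows green pots at (281,178), (357,221) and (339,230). The blue look-alikes are at (302,190) and (361,244). The tray is at (284,229), and the lid at (196,222) with its red clips open. Next I'll take coarse measurements.

Run:
```python
from h import *
d=shot("top"); s=shot("scene")
for n,dd in(("top",d),("scene",s)):
    H=hsv(dd)
    for nm,m in(("green",(H[...,0]>50)&(H[...,0]<90)&(H[...,1]>120)&(H[...,2]>50)),("blue",(H[...,0]>105)&(H[...,0]<128)&(H[...,1]>150)&(H[...,2]>80)),("red",((H[...,0]<5)|(H[...,0]>174))&(H[...,1]>180)&(H[...,2]>120))):
        for b in blobs(m,15):
            z={"green":47,"blue":47,"red":25}[nm]
            if b[1]<900: print(n,nm,b,onz(dd,*b[0],z).round(0))
H=hsv(d)
m=(H[...,1]<60)&(H[...,2]>120); m[:195]=0; m[260:]=0; m[:,:255]=0; m[:,312:]=0
c,_=cv2.findContours(m.astype(np.uint8),cv2.RETR_EXTERNAL,cv2.CHAIN_APPROX_NONE)
c=max(c,key=cv2.contourArea); r=cv2.minAreaRect(c); print("tray",r,cv2.contourArea(c),onz(d,*r[0],25))
for p in cv2.boxPoints(r): print(onz(d,*p,32).round(0))
im=d["color"][150:265,160:385,::-1]
cv2.imwrite("pics/crop.png",cv2.resize(im,None,fx=3.5,fy=3.5,interpolation=cv2.INTER_CUBIC))
```

```text
top green (array([280.9, 176.7]), 85, [276, 172, 11, 10]) [ 662. -207.   47.]
top green (array([357.1, 220.2]), 93, [352, 215, 11, 11]) [ 500. -471.   47.]
top green (array([338.3, 229.8]), 89, [333, 225, 11, 11]) [ 468. -404.   47.]
top green (array([142.7, 331.6]), 32, [134, 328, 16, 9]) [142. 253.  47.]
top green (array([170.7, 334.2]), 27, [165, 329, 11, 11]) [132. 161.  47.]
top green (array([123.3, 345.7]), 67, [119, 333, 11, 21]) [ 99. 313.  47.]
top green (array([133.9, 334.7]), 15, [132, 333, 5, 5]) [133. 281.  47.]
top green (array([128.7, 340.3]), 28, [125, 335, 7, 13]) [116. 297.  47.]
top green (array([151.3, 363.5]), 299, [130, 349, 44, 25]) [ 43. 219.  47.]
top green (array([172.1, 353. ]), 18, [169, 351, 6, 5]) [ 74. 154.  47.]
top green (array([124.8, 357.7]), 34, [118, 353, 12, 11]) [ 62. 306.  47.]
top green (array([121.3, 363.2]), 16, [117, 361, 10, 5]) [ 46. 316.  47.]
top blue (array([301.8, 190.1]), 99, [297, 185, 11, 12]) [ 612. -281.   47.]
top blue (array([359.5, 243.7]), 107, [354, 238, 12, 12]) [ 418. -474.   47.]
top red (array([386.6, 132.5]), 217, [377,
[... 720 characters left out ...]

scene blue (array([330.9, 266.8]), 263, [324, 256, 15, 22]) [ 389. -498.   47.]
scene red (array([400.9, 169. ]), 20, [400, 165, 3, 10]) [1114. -319.   25.]
scene red (array([230.2, 197.5]), 32, [226, 194, 8, 7]) [522.  12.  25.]
scene red (array([436.7, 202.7]), 120, [425, 198, 23, 11]) [ 935. -541.   25.]
scene red (array([200.6, 204. ]), 36, [196, 202, 11, 5]) [426.  53.  25.]
scene red (array([370.6, 283. ]), 221, [352, 277, 46, 14]) [ 422. -596.   25.]
tray ((283.3399963378906, 228.37998962402344), (35.921024322509766, 35.921024322509766), 81.8698959350586) 1220.0 [ 478.97888581 -213.24550366   25.        ]
[ 533. -142.   32.]
[ 550. -268.   32.]
[ 423. -283.   32.]
[ 408. -159.   32.]
```

View pics/crop.png

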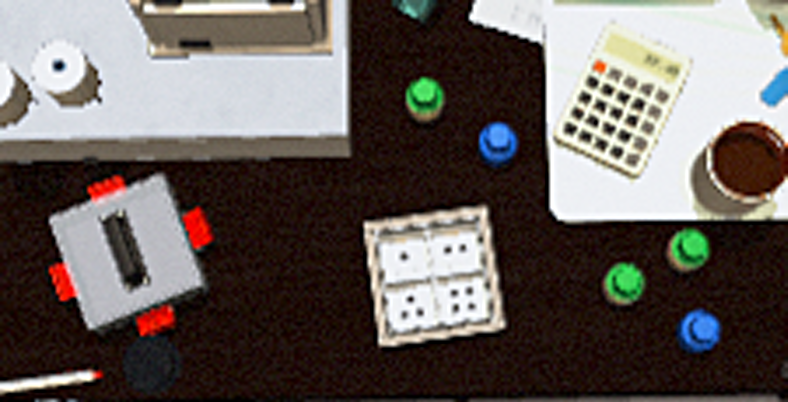

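The candidates are three green pots and two blue look-alikes:

| Candidate | Pixel | Position (x, y) mm |
|---|---|---|
| Green pot | (281,177) | (662,-207) |
| Green pot | (357,220) | (500,-471) |
| Green pot | (338,230) | (468,-404) |
| Blue look-alike | (302,190) | not meant |
| Blue look-alike | (360,244) | not meant |

The crop confirms that exactly three have green caps. The tray has its one-dot compartment far left, and the lid's clips are open. I'll raise the arm, pull it in and swing it over.

>>> move_arm(targets="1 0 -2.2 -2.5 0 0 0;1 0 -2.2 -2.5 0 0 0;1 0 -2.2 -2.5 0 0 0;1 0 -2.2 -2.5 0 0 0;1 0 0 0 0 0 0")

```text
clock: 0.67
eef_pos: [185.0, 529.5, 336.5]
tool_rot: [3.136, -0.0, 2.805]
force: [1.2, 0.5, -0.2]
width: 85.5
gripper_force: 0.0
```

>>> move_arm(targets="1 -4.1 0 0 0 0 4.2;1 -4.1 0 0 0 0 4.2;1 -4.1 0 0 0 0 4.2;1 -4.1 0 0 0 0 4.2;1 -4.1 0 0 0 0 4.2")

```text
clock: 1.08
eef_pos: [367.6, 435.4, 330.8]
tool_rot: [3.141, 0.0, 2.436]
force: [0.8, 0.9, 1.1]
width: 85.5
gripper_force: 0.0
```

>>> move_arm(targets="1 -4.1 0 0 0 0 4.2;1 -4.1 0 0 0 0 4.2;1 -4.1 0 0 0 0 4.2;1 -4.1 0 0 0 0 4.2;1 -4.1 0 0 0 0 4.2")

```text
clock: 1.5
eef_pos: [502.0, 281.7, 330.7]
tool_rot: [3.141, 0.0, 2.069]
force: [0.3, 0.2, -0.4]
width: 85.5
gripper_force: 0.0
```

>>> move_arm(targets="1 -4.1 0 0 0 0 4.2;1 -4.1 0 0 0 0 4.2;1 -4.1 0 0 0 0 4.2;1 -4.1 0 0 0 0 4.2;1 -4.1 0 0 0 0 4.2")

```text
clock: 1.92
eef_pos: [572.4, 90.1, 330.7]
tool_rot: [3.141, 0.0, 1.703]
force: [0.1, -0.2, 1.0]
width: 85.5
gripper_force: 0.0
```

>>> move_arm(targets="1 -4.1 0 0 0 0 4.2;1 -4.1 0 0 0 0 4.2;1 -4.1 0 0 0 0 4.2;1 -4.1 0 0 0 0 4.2;1 -4.1 0 0 0 0 4.2")

```text
clock: 2.33
eef_pos: [569.4, -114.0, 330.7]
tool_rot: [3.141, 0.001, 1.337]
force: [1.2, 0.5, -0.1]
width: 85.5
gripper_force: 0.0
```

>>> move_arm(targets="0.2 -4.1 0 0 0 0 4.2;0.2 -4.1 0 0 0 0 4.2;0.2 -4.1 0 0 0 0 4.2;0.2 0 0 0 0 0 0;0.2 0 0 0 0 0 0")

```text
clock: 2.75
eef_pos: [530.9, -232.5, 331.1]
tool_rot: [3.142, 0.002, 1.114]
force: [1.4, 0.7, -0.7]
width: 51.1
gripper_force: 0.0
```

Run:
```python
from h import *
s=read_state(); print(s["qpos"],s["eef_pos"],s["tool_rot"],s["width"])
d=shot("wrist","w1")
H=hsv(d)
for nm,m in(("green",(H[...,0]>50)&(H[...,0]<90)&(H[...,1]>120)&(H[...,2]>50)),("blue",(H[...,0]>105)&(H[...,0]<128)&(H[...,1]>150)&(H[...,2]>80))):
    for b in blobs(m,60): print(nm,b,onz(d,*b[0],46).round(1))
```

```text
[-0.02419371  0.48688877  0.61283922  1.59288587 -0.29659888  1.15657541
  0.19712503] [ 530.91220694 -232.50977207  331.11555464] [3.14156747e+00 1.63411450e-03 1.11373179e+00] 51.103687327841655
green (array([366.1, 102.1]), 641, [352, 88, 29, 29]) [ 660.7 -205.1   46. ]
green (array([295.2, 280.2]), 427, [284, 269, 24, 24]) [ 468.2 -399.2   46. ]
green (array([330. , 305.6]), 323, [321, 294, 19, 24]) [ 497.9 -465.    46. ]
blue (array([351.6, 167.1]), 654, [338, 152, 29, 31]) [ 612.4 -274.5   46. ]
blue (array([287.8, 320.9]), 631, [276, 304, 24, 35]) [ 425.2 -461.7   46. ]
```

View pics/w1.png

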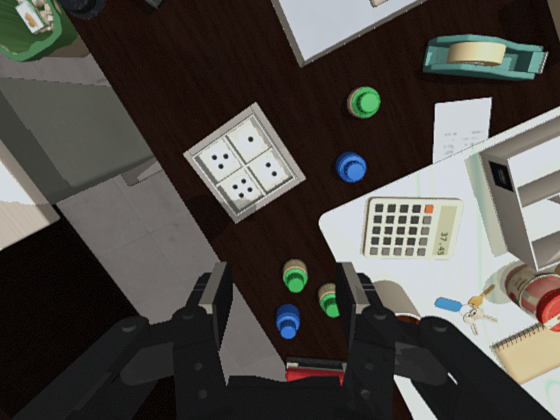

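The wrist view shows pots at (366,102), (295,280) and (330,306). The tray is near (243,163), with 1 dot at (250,139), 2 at (274,170), 3 at (219,159) and 4 at (241,186). I'll locate the tray from its dots.

```bash
cat >> h.py <<'E'
def dots(d,x0,y0,w,h,thr=90):
    g=cv2.cvtColor(np.ascontiguousarray(d["color"]),cv2.COLOR_RGB2GRAY)[y0:y0+h,x0:x0+w]
    g=cv2.resize(g,None,fx=4,fy=4,interpolation=cv2.INTER_CUBIC)
    out=[]
    for c,a,s in blobs(g<thr,40):
        if a<700 and .6<s[2]/s[3]<1.6 and s[0]>0 and s[1]>0:
            out.append((c+.5)/4-.5+[x0,y0])
    return np.array(out)
def delta(x,y,z,yaw=None):
    "remaining move in tool axes: cm, and turn about tool z in degrees"
    s=read_state(); R=Ro.from_euler("xyz",s["tool_rot"]); v=R.inv().apply(np.array([x,y,z])-s["eef_pos"])/10
    if yaw is not None: 
        r=(R.inv()*Ro.from_euler("xyz",[np.pi,0,yaw])).as_rotvec(degrees=True); return v.round(2),r.round(1)
    return v.round(2)
E
python3 - <<'E'
from h import *
d=shot("wrist")
P=dots(d,195,115,95,95)
for p in P: print(p.round(1),onz(d,*p,2.7).round(1))
# wall-top outline
H=hsv(d); m=((H[...,1]<70)&(H[...,2]>100)).astype(np.uint8); m[:95]=0;m[230:]=0;m[:,:175]=0;m[:,312:]=0
c=max(cv2.findContours(m,0,1)[0],key=cv2.contourArea); r=cv2.minAreaRect(c); print(r)
B=np.array([onz(d,*p,26) for p in cv2.boxPoints(r)]); print(B.round(1),np.linalg.norm(B-np.roll(B,1,0),axis=1),B.mean(0))
E
```

```text
[250.5 141.1] [ 500.6 -182.8    2.7]
[225.6 158.1] [ 455.9 -188.6    2.7]
[214.2 159.2] [ 439.9 -182.7    2.7]
[267.9 166.8] [ 506.3 -227.6    2.7]
[220.7 168.1] [ 441.9 -198.5    2.7]
[274.  175.6] [ 508.5 -243.6    2.7]
[277.8 188. ] [ 505.2 -263.4    2.7]
[243.4 182.9] [ 461.6 -233.4    2.7]
[234.8 188.5] [ 445.8 -235.5    2.7]
[249.4 191.4] [ 463.7 -249.2    2.7]
[241.  197.2] [ 447.7 -251.7    2.7]
[253.6 203.5] [ 460.4 -269.3    2.7]
[230.7 205. ] [ 427.3 -255.9    2.7]
((243.56150817871094, 166.71002197265625), (91.5161361694336, 89.29424285888672), 56.97612762451172)
[[ 409.2 -153.2   26. ]
 [ 533.3 -141.6   26. ]
 [ 549.5 -266.    26. ]
 [ 415.8 -285.2   26. ]] [132.2010217  124.69324229 125.45155201 135.03541514] [ 476.96478815 -211.52004427   26.        ]
```

Run:
```python
from h import *
d=shot("top"); s=shot("scene")
print("platform corner bottom",onz(d,260,195,0).round())
for z in(40,60,80,100,120): print(z,"plat top corner",onz(d,260,189,z).round(),"reg corner",onz(d,254,166,z).round())
b=onz(d,260,195,0); print([proj(s,[b[0],b[1],z]).round() for z in(0,40,80,120)])
for z in (250,300): print(z,"register top right near",onz(d,250,160,z).round())
```

```text
platform corner bottom [ 607. -130.    0.]
40 plat top corner [ 620. -132.   40.] reg corner [ 706. -111.   40.]
60 plat top corner [ 614. -133.   60.] reg corner [ 699. -112.   60.]
80 plat top corner [ 609. -134.   80.] reg corner [ 693. -114.   80.]
100 plat top corner [ 604. -136.  100.] reg corner [ 686. -115.  100.]
120 plat top corner [ 599. -137.  120.] reg corner [ 680. -117.  120.]
[array([278., 208.]), array([278., 197.]), array([278., 186.]), array([278., 175.])]
250 register top right near [ 656. -113.  250.]
300 register top right near [ 639. -117.  300.]
```

The register corner is at about (693,-114) and tall, so the wrist camera has to face away from it at pot A. I'll turn the tool to yaw 150° before going there.

>>> move_arm(targets="0.2 0 0 0 0 0 -5.75;0.2 0 0 0 0 0 -5.75;0.2 0 0 0 0 0 -5.75;0.2 0 0 0 0 0 -5.75;0.2 0 0 0 0 0 -5.75")

```text
clock: 3.37
eef_pos: [533.2, -227.4, 331.1]
tool_rot: [3.142, -0.001, 1.63]
force: [-0.2, 1.1, -0.5]
width: 51.1
gripper_force: 0.0
```

>>> move_arm(targets="0.2 0 0 0 0 0 -5.75;0.2 0 0 0 0 0 -5.75;0.2 0 0 0 0 0 -5.75;0.2 0 0 0 0 0 -5.75;0.2 0 0 0 0 0 -5.75")

```text
clock: 3.78
eef_pos: [533.2, -227.4, 331.1]
tool_rot: [3.141, -0.0, 2.132]
force: [0.1, 0.5, 0.9]
width: 51.3
gripper_force: 0.0
```

>>> move_arm(targets="0.2 0 0 0 0 0 -5.75;0.2 0 0 0 0 0 -5.75;0.2 0 0 0 0 0 -5.75;0.2 0 0 0 0 0 -5.75;0.2 0 0 0 0 0 -5.75")

```text
clock: 4.2
eef_pos: [533.2, -227.4, 331.2]
tool_rot: [3.141, -0.0, 2.633]
force: [-0.1, -0.1, -0.4]
width: 51.3
gripper_force: 0.0
```

Run:
```python
from h import *
s=read_state(); print(s["qpos"].round(2),s["eef_pos"],s["tool_rot"],s["width"])
print(delta(661,-205,110,2.618))
d=shot("wrist"); H=hsv(d)
m=(H[...,0]>50)&(H[...,0]<90)&(H[...,1]>120)&(H[...,2]>50)
for b in blobs(m,60): print(b,onz(d,*b[0],48).round(1))
```

```text
[ 0.21  0.44  0.22  1.59 -0.1   1.13  1.52] [ 533.2115652  -227.44526671  331.17395077] [ 3.14110381e+00 -1.26812394e-04  2.63336772e+00] 51.275171554492026
(array([-10.07,   8.17,  22.12]), array([ 0. , -0. ,  0.9]))
(array([150.9, 184.2]), 554, [138, 172, 27, 25]) [ 465.8 -398.3   48. ]
(array([127.5, 225.5]), 525, [114, 213, 28, 25]) [ 498.7 -464.5   48. ]
(array([338.3, 233.6]), 471, [326, 222, 25, 25]) [ 657.4 -205.5   48. ]
```

>>> move_arm(targets="0.2 -1.98 1.62 2 0 0 0;0.2 -1.98 1.62 2 0 0 0;0.2 -1.98 1.62 2 0 0 0;0.2 -1.98 1.62 2 0 0 0;0.2 -1.98 1.62 2 0 0 0")

```text
clock: 4.67
eef_pos: [660.2, -205.6, 230.1]
tool_rot: [3.141, -0.0, 2.625]
force: [-0.1, -0.1, 0.4]
width: 50.5
gripper_force: 0.0
```

>>> move_arm(targets="0.2 0 0 4 0 0 0;0.2 0 0 4 0 0 0;0.2 0 0 4 0 0 0;0.2 0 0 0 0 0 0;0.2 0 0 0 0 0 0")

```text
clock: 5.08
eef_pos: [657.3, -205.9, 109.3]
tool_rot: [-3.141, -0.005, 2.626]
force: [-0.0, -0.3, 1.0]
width: 51.3
gripper_force: 0.0
```

Run:
```python
from h import *
s=read_state(); print(s["qpos"].round(2),s["eef_pos"],s["tool_rot"],s["width"])
d=shot("wrist","w2"); H=hsv(d)
m=(H[...,0]>50)&(H[...,0]<90)&(H[...,1]>120)&(H[...,2]>50)
for b in blobs(m,60): print(b,onz(d,*b[0],50).round(1))
print(delta(659,-205,32))
```

```text
[ 0.17  0.83  0.17  1.5  -0.17  0.84  1.45] [ 657.30365896 -205.85388725  109.2527283 ] [-3.1406895  -0.00520284  2.62552378] 51.28023444291014
(array([286.6, 229.1]), 1882, [262, 205, 50, 51]) [ 657.5 -203.5   50. ]
[0.14 0.15 8.02]
```

View pics/w2.png

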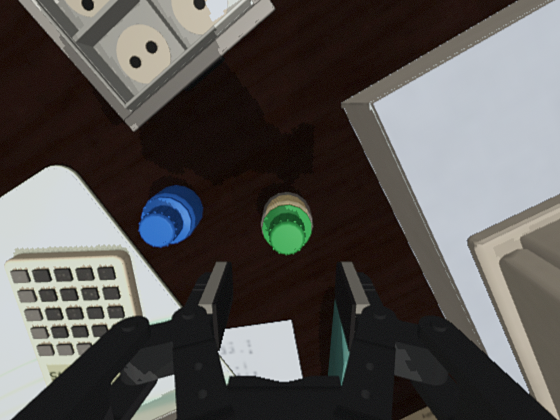

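The close view shows the green pot at (288,235), between the fingers, with the blue one at (170,215) clear of them. I'll lower and grip.

>>> move_arm(targets="0.2 -0.4 0.2 2 0 0 0;0.2 0 0 3 0 0 0;0.2 0 0 2.8 0 0 0;0.2 0 0 0 0 0 0;0.2 0 0 0 0 0 0")

```text
clock: 5.55
eef_pos: [664.1, -208.0, 35.4]
tool_rot: [3.141, 0.002, 2.625]
force: [0.2, 0.5, 0.5]
width: 51.2
gripper_force: 0.0
```

>>> move_arm(targets="-1 0 0 0 0 0 0;-1 0 0 0 0 0 0;-1 0 0 0 0 0 0;-1 0 0 0 0 0 0;-1 0 0 0 0 0 0")

```text
clock: 5.97
eef_pos: [665.4, -208.6, 37.0]
tool_rot: [3.14, 0.006, 2.625]
force: [-0.2, 0.4, 6.7]
width: 23.5
gripper_force: 58.5
```

>>> move_arm(targets="-1 0 0 -1 0 0 0;-1 0 0 -2 0 0 0;-1 0 0 -3 0 0 0;-1 0 0 -3 0 0 0;-1 0 0 0 0 0 0")

```text
clock: 6.38
eef_pos: [667.4, -209.7, 131.7]
tool_rot: [3.139, 0.013, 2.625]
force: [1.4, -1.1, -0.0]
width: 23.7
gripper_force: 59.1
```

Run:
```python
from h import *
s=read_state(); print(s["qpos"].round(2),s["eef_pos"],s["tool_rot"],s["width"])
d=shot("wrist","w3"); 
P=dots(d,0,0,300,200)
print(delta(500.6,-182.8,115))
```

```text
[ 0.17  0.81  0.17  1.47 -0.16  0.87  1.45] [ 667.40027141 -209.7357728   131.73936432] [3.13897171 0.01272254 2.62484732] 23.654653494038612
[15.7  -5.88  1.24]
```

View pics/w3.png

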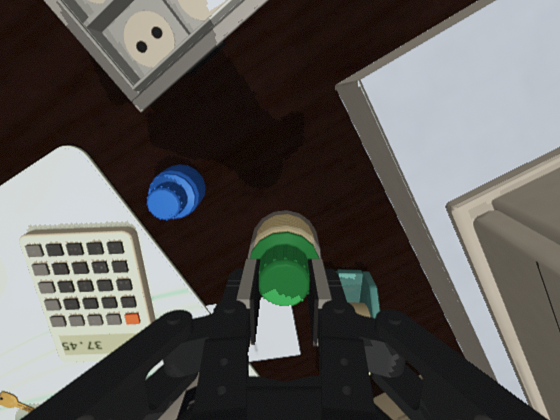

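The pot is held: the cap top shows at (287,283), between the pads. I'll measure its offset in the hand.

Run:
```python
from h import *
d=shot("wrist"); s=read_state(); z=s["eef_pos"][2]-37
print("cap top",onz(d,287,283,z+52).round(1))
H=hsv(d); m=(H[...,0]>50)&(H[...,0]<90)&(H[...,1]>120)&(H[...,2]>50); b=blobs(m,300); print(b)
c=np.argwhere(m&(H[...,2]>=0)); 
x,y,w,h=b[0][2]; print("mask far side bottom edge -> top rim", onz(d,x+w/2,y,z+30).round(1), "near edge",onz(d,x+w/2,y+h-1,z+52).round(1), s["eef_pos"].round(1))
```

```text
cap top [ 664.4 -206.3  141.4]
[(array([283.8, 267.5]), 3522, [251, 232, 68, 74])]
mask far side bottom edge -> top rim [ 649.6 -198.8  119.4] near edge [ 674.5 -213.1  141.4] [ 664.2 -208.4  126.4]
```

>>> move_arm(targets="-1 3.05 -1.19 0 0 0 0;-1 3.05 -1.19 0 0 0 0;-1 3.05 -1.19 0 0 0 0;-1 3.05 -1.19 0 0 0 0;-1 3.05 -1.19 0 0 0 0")

```text
clock: 6.9
eef_pos: [498.4, -183.6, 122.7]
tool_rot: [-3.141, -0.002, 2.625]
force: [0.6, -0.6, -1.8]
width: 23.7
gripper_force: 59.1
```

>>> move_arm(targets="-1 0 0 1 0 0 0;-1 0 0 1 0 0 0;-1 0 0 0 0 0 0;-1 0 0 0 0 0 0;-1 0 0 0 0 0 0")

```text
clock: 7.32
eef_pos: [502.1, -184.4, 103.0]
tool_rot: [3.141, 0.0, 2.626]
force: [-0.6, -0.5, -1.4]
width: 23.6
gripper_force: 59.1
```

Run:
```python
from h import *
s=read_state(); print(s["qpos"].round(2),s["eef_pos"],s["tool_rot"],s["width"])
print(delta(502,-185,40,2.618))
```

```text
[ 0.2   0.66  0.15  1.96 -0.17  0.54  1.52] [ 502.05772301 -184.40220864  103.00667259] [3.14148813e+00 4.76173070e-04 2.62569263e+00] 23.55098180412163
(array([-0.02, -0.06,  6.3 ]), array([0. , 0. , 0.4]))
```

>>> move_arm(targets="-1 0 0 2 0 0 0;-1 0 0 2 0 0 0;-1 0 0 1.5 0 0 0;-1 0 0 0.8 0 0 0;-1 0 0 0 0 0 0")

```text
clock: 7.73
eef_pos: [501.4, -183.8, 39.3]
tool_rot: [3.141, -0.001, 2.626]
force: [-0.1, -0.3, -2.4]
width: 23.5
gripper_force: 62.7
```

>>> move_arm(targets="-0.2 0 0 0 0 0 0;-0.1 0 0 0 0 0 0;0 0 0 0 0 0 0;0 0 0 -1 0 0 0;0 0 0 -3 0 0 0")

```text
clock: 8.15
eef_pos: [498.7, -183.5, 78.7]
tool_rot: [-3.14, -0.006, 2.625]
force: [0.1, 0.1, -0.5]
width: 42.5
gripper_force: 0.0
```

>>> move_arm(targets="0.2 0 0 -4 0 0 0;0.2 0 0 -4 0 0 0;0.2 0 0 -4 0 0 0;0.2 0 0 -4 0 0 0;0.2 0 0 0 0 0 0")

```text
clock: 8.57
eef_pos: [505.2, -186.3, 249.2]
tool_rot: [3.138, 0.015, 2.625]
force: [0.9, -1.3, -1.1]
width: 51.4
gripper_force: 0.0
```

```bash
cat >> h.py <<'E'
def greens(d,z=44):
    H=hsv(d); m=(H[...,0]>50)&(H[...,0]<90)&(H[...,1]>120)&(H[...,2]>50)
    return [(b[0],b[1],onz(d,*b[0],z).round(1)) for b in blobs(m,60)]
E
python3 - <<'E'
from h import *
s=read_state(); print(s["qpos"].round(2),s["eef_pos"],s["tool_rot"],s["width"])
d=shot("wrist","w4"); print(*greens(d),sep="\n"); print(-d["R"].T@d["t"])
print("top",*greens(shot("top"))[:4],sep="\n")
print(delta(468,-401,110,2.618))
E
```

```text
[ 0.16  0.45  0.21  1.83 -0.12  0.87  1.48] [ 505.1744275  -186.34267635  249.19663852] [3.13820711 0.0153049  2.62452622] 51.4230206441671
(array([283.7, 167.1]), 746, array([ 495.5, -179.7,   44. ]))
(array([110.5, 235.5]), 789, array([ 465.3, -399.2,   44. ]))
(array([ 86.3, 280.6]), 743, array([ 498.5, -465.7,   44. ]))
[ 430.63118177 -144.42896518  390.83802362]
top
(array([357.1, 220.2]), 93, array([ 500.9, -471.3,   44. ]))
(array([274.4, 222.3]), 78, array([ 498. , -182.3,   44. ]))
(array([338.2, 229.9]), 88, array([ 467.7, -403.6,   44. ]))
(array([133.3, 365. ]), 172, array([ 39.3, 278. ,  44. ]))
(array([ -7.66, -20.51,  13.34]), array([0.1, 0.3, 0.4]))
```

View pics/w4.png

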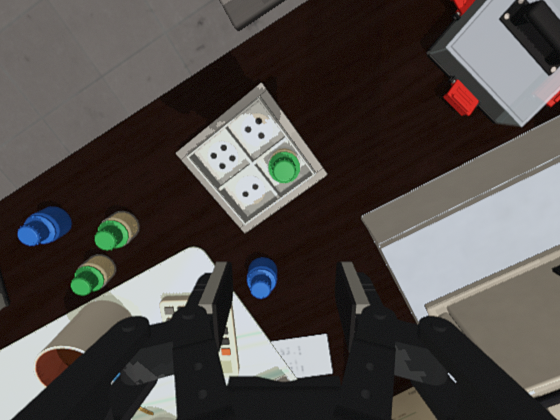

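Pot A stands in the one-dot compartment, green at (284,167). The next pot is at (115,233). I'll go above it.

>>> move_arm(targets="0.2 -1.25 -3.42 1.5 0 0 0;0.2 -1.25 -3.42 1.5 0 0 0;0.2 -1.25 -3.42 1.5 0 0 0;0.2 -1.25 -3.42 1.5 0 0 0;0.2 -1.25 -3.42 1.5 0 0 0")

```text
clock: 9.08
eef_pos: [469.3, -364.5, 163.4]
tool_rot: [3.141, -0.003, 2.625]
force: [0.1, -0.3, 0.3]
width: 51.5
gripper_force: 0.0
```

>>> move_arm(targets="0.2 -1.25 -3.42 1.5 0 0 0;0.2 0 0 3 0 0 0;0.2 0 0 2 0 0 0;0.2 0 0 0 0 0 0;0.2 0 0 0 0 0 0")

```text
clock: 9.5
eef_pos: [463.5, -398.4, 98.6]
tool_rot: [3.141, -0.005, 2.625]
force: [1.2, 0.1, -0.4]
width: 50.8
gripper_force: 0.0
```

Run:
```python
from h import *
s=read_state(); print(s["qpos"].round(2),s["eef_pos"],s["tool_rot"],s["width"])
d=shot("wrist","w5"); print(*greens(d),sep="\n"); print(-d["R"].T@d["t"])
t=shot("top");print([onz(t,374,192,z).round() for z in(90,100)])
print(delta(467,-401,36,2.618))
```

```text
[ 0.57  0.75  0.16  1.74 -0.17  0.67  1.87] [ 463.45462581 -398.42189142   98.57369271] [ 3.14053932 -0.00481625  2.62511417] 50.820444443278056
(array([277.9, 234.7]), 2058, array([ 462.7, -402.2,   44. ]))
(array([235.8, 313.1]), 619, array([ 501.4, -460.1,   44. ]))
[ 391.52500028 -357.66399808  241.87294735]
[array([ 590., -525.,   90.]), array([ 588., -523.,  100.])]
(array([-0.21, -0.05,  6.5 ]), array([0. , 0. , 0.5]))
```

View pics/w5.png

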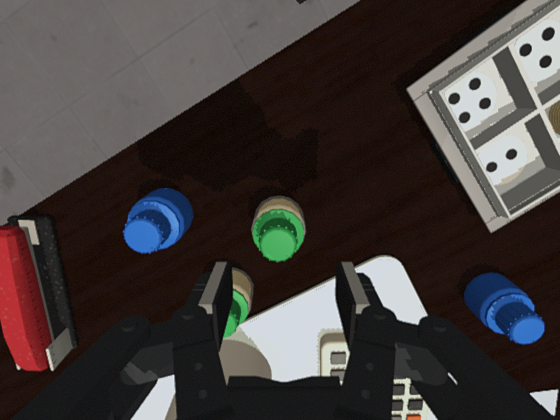

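Pot C is at (278,235) between the fingers, pot B at (236,313) partly behind the left finger, and the blue pots are clear. I'll lower and grip.

>>> move_arm(targets="0.2 -0.4 -0.2 2 0 0 0;0.2 0 0 2.1 0 0 0;0.2 0 0 2 0 0 0;0.2 0 0 0 0 0 0;0.2 0 0 0 0 0 0")

```text
clock: 10.02
eef_pos: [467.7, -403.1, 40.0]
tool_rot: [3.141, 0.0, 2.626]
force: [0.4, 0.1, 1.6]
width: 51.0
gripper_force: 0.0
```

>>> move_arm(targets="-1 0 0 0 0 0 0;-1 0 0 0 0 0 0;-1 0 0 0 0 0 0;-1 0 0 0 0 0 0;-1 0 0 0 0 0 0")

```text
clock: 10.43
eef_pos: [468.4, -404.7, 41.4]
tool_rot: [-3.141, 0.004, 2.625]
force: [-1.1, 0.5, 6.7]
width: 22.8
gripper_force: 58.5
```

>>> move_arm(targets="-1 0 0 -1 0 0 0;-1 0 0 -2 0 0 0;-1 0 0 -3 0 0 0;-1 0 0 -3 0 0 0;-1 0 0 0 0 0 0")

```text
clock: 10.85
eef_pos: [470.2, -406.2, 135.9]
tool_rot: [-3.14, 0.01, 2.625]
force: [1.2, 0.2, -1.4]
width: 23.1
gripper_force: 59.2
```

```bash
cat >> h.py <<'E'
def held(d,zoff):
    s=read_state(); z=s["eef_pos"][2]-zoff
    H=hsv(d); m=(H[...,0]>50)&(H[...,0]<90)&(H[...,1]>120)&(H[...,2]>50); b=max(blobs(m,300),key=lambda b:b[1])
    x,y,w,h=b[2]; e=onz(d,x+w/2,y,z+30); R=Ro.from_euler("xyz",s["tool_rot"]).as_matrix()
    print(b,"held centre",(e-13*R[:,0]).round(1),"tcp",s["eef_pos"].round(1),"width",s["width"])
E
python3 - <<'E'
from h import *
d=shot("wrist"); held(d,37); print(delta(507.4,-235.6,115,2.618),read_state()["qpos"].round(2))
E
```

```text
(array([283.4, 264.3]), 3299, [250, 231, 67, 71]) held centre [ 464.1 -402.7  126.5] tcp [ 469.2 -405.2  133.4] width 23.090172064066042
(array([ 5.07, 16.64,  1.78]), array([-0.1,  0.4,  0.4])) [ 0.56  0.7   0.17  1.71 -0.16  0.74  1.87]
```

>>> move_arm(targets="-1 0.93 3.33 0 0 0 0;-1 0.93 3.33 0 0 0 0;-1 0.93 3.33 0 0 0 0;-1 0.93 3.33 0 0 0 0;-1 0.93 3.33 0 0 0 0")

```text
clock: 11.32
eef_pos: [508.3, -233.7, 128.6]
tool_rot: [3.142, -0.002, 2.625]
force: [0.5, -0.3, -2.2]
width: 24.0
gripper_force: 43.5
```

>>> move_arm(targets="-1 0 0 1 0 0 0;-1 0 0 1 0 0 0;-1 0 0 0 0 0 0;-1 0 0 0 0 0 0;-1 0 0 0 0 0 0")

```text
clock: 11.73
eef_pos: [508.3, -237.4, 109.1]
tool_rot: [-3.141, -0.0, 2.623]
force: [-1.1, -0.3, -1.7]
width: 23.1
gripper_force: 59.4
```

Run:
```python
from h import *
s=read_state(); print(s["qpos"].round(2),s["eef_pos"],s["tool_rot"],s["width"])
print(delta(511,-237.5,43.9,2.618)); held(shot("wrist"),41)
```

```text
[ 0.27  0.68  0.18  1.88 -0.2   0.6   1.63] [ 508.33833386 -237.44044921  109.13827043] [-3.14061514e+00 -3.14308383e-04  2.62254022e+00] 23.085533244690282
(array([-0.24,  0.13,  6.52]), array([-0.1, -0. ,  0.3]))
(array([283.4, 265.3]), 3396, [250, 231, 67, 73]) held centre [ 502.7 -234.2   98.4] tcp [ 508.6 -237.4  109.4] width 22.973673178582768
```

>>> move_arm(targets="-1 -0.2 0.1 2 0 0 0;-1 0 0 2 0 0 0;-1 0 0 1.5 0 0 0;-1 0 0 1 0 0 0;-1 0 0 0 0 0 0")

```text
clock: 12.2
eef_pos: [510.2, -238.2, 43.8]
tool_rot: [-3.14, -0.0, 2.622]
force: [-0.2, -0.6, -1.8]
width: 23.3
gripper_force: 62.1
```

>>> move_arm(targets="-0.2 0 0 0 0 0 0;-0.1 0 0 0 0 0 0;0 0 0 0 0 0 0;0 0 0 -1 0 0 0;0 0 0 -3 0 0 0")

```text
clock: 12.62
eef_pos: [509.1, -234.5, 82.3]
tool_rot: [-3.141, -0.007, 2.625]
force: [1.2, -0.2, -0.4]
width: 42.9
gripper_force: 0.0
```

>>> move_arm(targets="0.2 0 0 -4 0 0 0;0.2 0 0 -4 0 0 0;0.2 0 0 -4 0 0 0;0.2 0 0 0 0 0 0;0.2 0 0 0 0 0 0")

```text
clock: 13.03
eef_pos: [513.1, -236.5, 208.1]
tool_rot: [3.14, 0.007, 2.625]
force: [-0.8, -0.8, -0.7]
width: 51.4
gripper_force: 0.0
```

Run:
```python
from h import *
s=read_state(); print(s["qpos"].round(2),s["eef_pos"],s["tool_rot"],s["width"])
d=shot("wrist","w6"); print(*greens(d),sep="\n"); print(-d["R"].T@d["t"])
print("top",*greens(shot("top"))[:4],sep="\n"); print(delta(499,-468,115))
```

```text
[ 0.23  0.54  0.23  1.8  -0.16  0.82  1.59] [ 513.13162015 -236.46852583  208.06374598] [3.1403143  0.00695285 2.62543079] 51.445309558678176
(array([324.6, 145.5]), 1024, array([ 495.5, -181.2,   44. ]))
(array([282.9, 182. ]), 925, array([ 506.9, -233.4,   44. ]))
(array([ 94.9, 277.2]), 947, array([ 498.5, -465.9,   44. ]))
[ 439.71552386 -194.9514135   350.37835047]
top
(array([357.1, 220.1]), 93, array([ 501.2, -471.3,   44. ]))
(array([127.3, 345.3]), 85, array([ 99.8, 301.5,  44. ]))
(array([130.3, 361.8]), 180, array([ 49.1, 288.3,  44. ]))
(array([164.2, 363.3]), 121, array([ 42.7, 178.8,  44. ]))
[-10.45 -20.83   8.94]
```

View pics/w6.png

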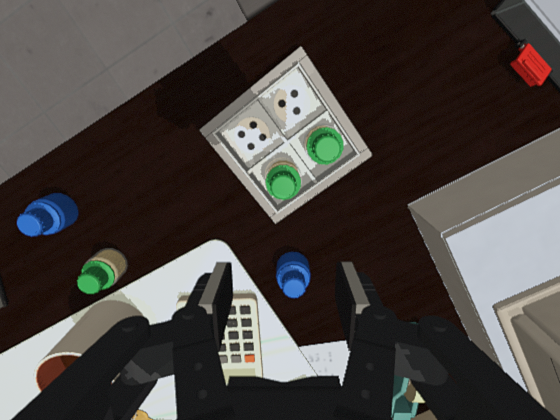

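The second pot is in the two-dot compartment, at (283,182). The last pot is at (97,273).

>>> move_arm(targets="0.2 -1.73 -3.45 1 0 0 0;0.2 -1.73 -3.45 1 0 0 0;0.2 -1.73 -3.45 1 0 0 0;0.2 -1.73 -3.45 1 0 0 0;0.2 -1.73 -3.45 1 0 0 0")

```text
clock: 13.55
eef_pos: [500.1, -429.3, 151.8]
tool_rot: [3.141, -0.004, 2.625]
force: [0.9, -0.5, 0.6]
width: 51.2
gripper_force: 0.0
```

>>> move_arm(targets="0.2 -1.73 -3.45 1 0 0 0;0.2 0 0 2 0 0 0;0.2 0 0 2 0 0 0;0.2 0 0 0 0 0 0;0.2 0 0 0 0 0 0")

```text
clock: 13.97
eef_pos: [498.0, -465.3, 101.6]
tool_rot: [3.14, -0.006, 2.625]
force: [-0.3, 0.5, 1.8]
width: 50.9
gripper_force: 0.0
```

Run:
```python
from h import *
s=read_state(); print(s["qpos"].round(2),s["eef_pos"],s["tool_rot"],s["width"])
d=shot("wrist"); print(*greens(d),sep="\n"); print(delta(500,-468.5,40,2.618))
```

```text
[ 0.61  0.83  0.18  1.52 -0.18  0.81  1.92] [ 497.99712617 -465.33571268  101.58575835] [ 3.1398408  -0.00580231  2.62528046] 50.93494371195835
(array([276.7, 232.5]), 2002, array([ 496.5, -469.6,   44. ]))
(array([-0.21, -0.17,  6.34]), array([ 0. , -0.1,  0.4]))
```

>>> move_arm(targets="0.2 0.2 -0.3 2 0 0 0;0.2 0 0 2.1 0 0 0;0.2 0 0 2.2 0 0 0;0.2 0 0 0 0 0 0;0.2 0 0 0 0 0 0")

```text
clock: 14.43
eef_pos: [496.4, -468.0, 41.6]
tool_rot: [3.141, -0.001, 2.626]
force: [0.2, 0.5, 0.2]
width: 51.2
gripper_force: 0.0
```

>>> move_arm(targets="-1 0 0 0 0 0 0;-1 0 0 0 0 0 0;-1 0 0 0 0 0 0;-1 0 0 0 0 0 0;-1 0 0 0 0 0 0")

```text
clock: 14.85
eef_pos: [497.3, -470.0, 43.7]
tool_rot: [-3.141, 0.004, 2.625]
force: [-0.7, 0.3, 7.0]
width: 22.7
gripper_force: 58.5
```

>>> move_arm(targets="-1 0 0 -1 0 0 0;-1 0 0 -2 0 0 0;-1 0 0 -3 0 0 0;-1 0 0 -3 0 0 0;-1 0 0 0 0 0 0")

```text
clock: 15.27
eef_pos: [499.0, -471.9, 138.6]
tool_rot: [-3.139, 0.011, 2.625]
force: [0.5, -1.3, -1.9]
width: 22.6
gripper_force: 59.0
```

Run:
```python
from h import *
d=shot("wrist"); held(d,40); print(delta(448,-189.7,135,2.618),read_state()["qpos"].round(2))
```

```text
(array([283.5, 271.7]), 3038, [253, 238, 61, 70]) held centre [ 497.6 -471.1  126. ] tcp [ 498.  -470.8  135.9] width 22.81417494472687
(array([18.23, 21.97, -0.09]), array([-0.1,  0.4,  0.4])) [ 0.61  0.79  0.19  1.51 -0.18  0.86  1.92]
```

>>> move_arm(targets="-1 2.28 2.75 0 0 0 0;-1 2.28 2.75 0 0 0 0;-1 2.28 2.75 0 0 0 0;-1 2.28 2.75 0 0 0 0;-1 2.28 2.75 0 0 0 0")

```text
clock: 15.73
eef_pos: [463.6, -290.7, 130.8]
tool_rot: [3.141, -0.002, 2.625]
force: [-0.1, 0.6, -1.1]
width: 22.7
gripper_force: 59.1
```

>>> move_arm(targets="-1 2.28 2.75 0 0 0 0;-1 2.28 2.75 0 0 0 0;-1 2.28 2.75 0 0 0 0;-1 0 0 1.5 0 0 0;-1 0 0 1 0 0 0")

```text
clock: 16.15
eef_pos: [445.7, -184.2, 105.7]
tool_rot: [3.141, -0.002, 2.63]
force: [0.1, -0.5, -2.0]
width: 23.0
gripper_force: 59.3
```

>>> move_arm(targets="-1 0 0 0 0 0 0;-1 0 0 0 0 0 0;-1 0 0 0 0 0 0")

```text
clock: 16.4
eef_pos: [446.2, -188.9, 106.3]
tool_rot: [-3.141, 0.0, 2.623]
force: [0.1, 0.2, -1.8]
width: 22.5
gripper_force: 59.2
```

Run:
```python
from h import *
s=read_state(); print(s["qpos"].round(2),s["eef_pos"],s["tool_rot"],s["width"])
print(delta(448,-189.7,46.2,2.618)); held(shot("wrist"),43.7)
```

```text
[ 0.22  0.61  0.18  2.09 -0.23  0.47  1.63] [ 446.21083819 -188.90113851  106.33770171] [-3.14093872e+00  4.25068023e-04  2.62283712e+00] 22.456760646072684
(array([-0.19,  0.02,  6.01]), array([-0. ,  0. ,  0.3]))
(array([280.9, 285.5]), 4177, [253, 238, 61, 104]) held centre [ 445.1 -188.2   92.8] tcp [ 446.4 -188.8  106.5] width 22.347928433419344
```

>>> move_arm(targets="-1 -0.2 0 2 0 0 0;-1 0 0 2 0 0 0;-1 0 0 1.2 0 0 0;-1 0 0 0.8 0 0 0;-1 0 0 0 0 0 0")

```text
clock: 16.87
eef_pos: [447.2, -189.6, 45.6]
tool_rot: [-3.141, -0.001, 2.623]
force: [-1.5, -0.2, -2.1]
width: 22.3
gripper_force: 66.3
```

>>> move_arm(targets="-0.2 0 0 0 0 0 0;-0.1 0 0 0 0 0 0;0 0 0 0 0 0 0;0 0 0 -1 0 0 0;0 0 0 -3 0 0 0")

```text
clock: 17.28
eef_pos: [446.1, -187.4, 85.0]
tool_rot: [-3.141, -0.006, 2.625]
force: [0.3, 0.4, -0.7]
width: 42.4
gripper_force: 0.0
```

>>> move_arm(targets="0.2 0 0 -4 0 0 0;0.2 0 0 -4 0 0 0;0.2 0 0 -4 0 0 0;0.2 0 0 -4 0 0 0;0.2 0 0 0 0 0 0")

```text
clock: 17.7
eef_pos: [451.9, -190.3, 254.5]
tool_rot: [3.138, 0.015, 2.625]
force: [0.5, -0.2, -0.7]
width: 51.2
gripper_force: 0.0
```

Run:
```python
from h import *
s=read_state(); print(s["qpos"].round(2),s["eef_pos"],s["tool_rot"],s["width"])
d=shot("wrist","w7"); print(*greens(d),sep="\n"); print(-d["R"].T@d["t"])
t=shot("top"); H=hsv(t); print("top",*greens(t),sep="\n")
m=((H[...,0]<5)|(H[...,0]>174))&(H[...,1]>180)&(H[...,2]>120)
for b in blobs(m,15): print("red",b,onz(t,*b[0],17).round(0))
```

```text
[ 0.13  0.38  0.29  1.94 -0.14  0.83  1.55] [ 451.92654277 -190.32215699  254.49930761] [3.13844576 0.01480851 2.62480198] 51.240584535983125
(array([280.7, 173.7]), 719, array([ 447.9, -190.9,   44. ]))
(array([308.6, 203.2]), 642, array([ 494.5, -180. ,   44. ]))
(array([274.5, 232. ]), 632, array([ 506.4, -232.9,   44. ]))
[ 377.43880503 -148.42082334  396.17002523]
top
red (array([386.7, 132.5]), 213, [378, 125, 19, 18]) [ 837. -607.   17.]
red (array([189.8, 202.8]), 39, [185, 200, 11, 7]) [578. 121.  17.]
red (array([216. , 214.7]), 63, [212, 209, 9, 12]) [533.  26.  17.]
red (array([177.1, 230.2]), 46, [174, 225, 7, 11]) [480. 163.  17.]
red (array([396.9, 243.3]), 207, [387, 227, 20, 33]) [ 421. -612.   17.]
red (array([203.8, 241.1]), 56, [199, 237, 11, 9]) [439.  67.  17.]
```

View pics/w7.png

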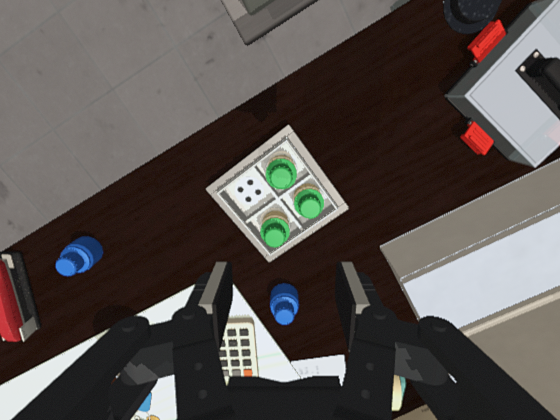

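All three pots stand in compartments 3 (281,174), 1 (309,203) and 2 (275,232), and no green pot is left on the counter. Next is the lid, at about (507,94) with yaw about 20°.

>>> move_arm(targets="0.2 1.15 3.43 0 0 0 0;0.2 1.15 3.43 0 0 0 0;0.2 1.15 3.43 0 0 0 0;0.2 1.15 3.43 0 0 0 0;0.2 1.15 3.43 0 0 0 0")

```text
clock: 18.22
eef_pos: [481.4, -9.1, 245.3]
tool_rot: [-3.14, -0.002, 2.625]
force: [0.7, -0.7, 0.7]
width: 51.4
gripper_force: 0.0
```

>>> move_arm(targets="0.2 1.15 3.43 0 0 0 0;0.2 1.15 3.43 0 0 0 0;0.2 1.15 3.43 0 0 0 0;0.2 0 0 0 0 0 -6.2;0.2 0 0 0 0 0 -6.2")

```text
clock: 18.63
eef_pos: [502.1, 99.1, 244.8]
tool_rot: [-3.141, -0.003, 2.853]
force: [-0.1, -1.4, -1.0]
width: 51.2
gripper_force: 0.0
```

>>> move_arm(targets="0.2 0 0 0 0 0 -6.2;0.2 0 0 0 0 0 -6.2;0.2 0 0 0 0 0 -6.2;0.2 0 0 0 0 0 -6.2;0.2 0 0 0 0 0 -6.2")

```text
clock: 19.05
eef_pos: [502.1, 95.5, 245.1]
tool_rot: [3.141, -0.003, -2.895]
force: [-0.1, 0.1, 0.1]
width: 51.0
gripper_force: 0.0
```

>>> move_arm(targets="0.2 0 0 0 0 0 -6.2;0.2 0 0 0 0 0 0;0.2 0 0 0 0 0 0")

```text
clock: 19.3
eef_pos: [502.5, 95.4, 245.4]
tool_rot: [3.141, -0.002, -2.795]
force: [-0.2, 0.4, 0.7]
width: 51.1
gripper_force: 0.0
```

Run:
```python
from h import *
s=read_state(); print(s["qpos"].round(2),s["eef_pos"],s["tool_rot"],s["width"])
d=shot("wrist","w8"); H=hsv(d); print(-d["R"].T@d["t"])
m=((H[...,0]<5)|(H[...,0]>174))&(H[...,1]>180)&(H[...,2]>100)
for b in blobs(m,60): print("red",b,onz(d,*b[0],14).round(1))
m=H[...,2]<45
for b in blobs(m,150): print("black",b,onz(d,*b[0],73).round(0))
```

```text
[-0.25  0.41  0.01  1.88 -0.01  0.85  1.68] [502.5462418   95.38624857 245.42510191] [ 3.14105483e+00 -2.32152689e-03 -2.79547050e+00] 51.05042001458944
[424.51565596  67.34590005 388.52886417]
red (array([279.6, 112.8]), 673, [263, 102, 34, 22]) [436.5  67.5  14. ]
red (array([344.1, 175.1]), 452, [337, 160, 16, 32]) [477.6 164.1  14. ]
red (array([218.8, 178.6]), 426, [211, 163, 16, 32]) [532.6  24.2  14. ]
red (array([283.6, 237.3]), 218, [269, 233, 30, 10]) [578.2 123.4  14. ]
black (array([244.6, 211.6]), 98953, [0, 0, 560, 420]) [540.  66.  73.]
black (array([289.8,  20.1]), 170, [243, 0, 95, 41]) [359.  50.  73.]
black (array([283.9, 168.2]), 266, [273, 147, 18, 68]) [483.  89.  73.]
black (array([223.1, 300.6]), 855, [213, 263, 20, 85]) [653.  76.  73.]
```

View pics/w8.png

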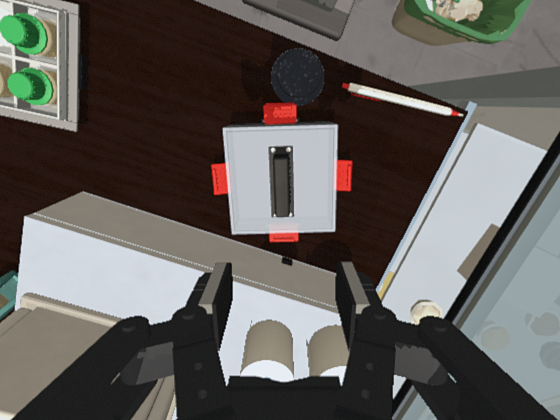

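The lid is nearly square to the view, its handle running from (282,147) to (283,215) and its clips out on all sides. I'll fix its centre with several estimates.

Run:
```python
from h import *
d=shot("wrist")
print("handle",onz(d,282,182,71).round(1), (onz(d,282,150,73)-onz(d,283,214,73)).round(1))
P=np.array([onz(d,*p,45) for p in((223,127),(337,125),(334,233),(231,235))]);print(P.round(1),P.mean(0).round(1))
g=cv2.cvtColor(np.ascontiguousarray(d["color"]),cv2.COLOR_RGB2GRAY)
m=(g[110:245,215:345]>135).astype(np.uint8); c=max(cv2.findContours(m,0,1)[0],key=cv2.contourArea)+[215,110]
r=cv2.approxPolyDP(cv2.convexHull(c),8,True)[:,0]; Q=np.array([onz(d,*p,45) for p in r]); print(r.tolist(),Q.round(1),Q.mean(0).round(1))
print(delta(505.5,94.5,140,np.radians(201.5)))
```

```text
handle [498.   92.5  71. ] [-62.5 -23.6   0. ]
[[469.4  16.6  45. ]
 [427.  128.   45. ]
 [540.8 172.4  45. ]
 [584.   60.   45. ]] [505.3  94.2  45. ]
[[336, 124], [334, 230], [232, 233], [223, 128]] [[426.4 126.6  45. ]
 [537.3 170.9  45. ]
 [581.2  60.3  45. ]
 [470.3  16.9  45. ]] [503.8  93.7  45. ]
(array([-0.23, -0.18, 10.57]), array([ 0. , -0.1, -1.6]))
```

>>> move_arm(targets="0.2 -0.1 -0.2 3.5 0 0 -1.2;0.2 0 0 3.5 0 0 0;0.2 0 0 3.5 0 0 0;0.2 0 0 3 0 0 0;0.2 0 0 0 0 0 0")

```text
clock: 19.82
eef_pos: [500.9, 93.3, 106.3]
tool_rot: [3.14, -0.011, -2.773]
force: [-0.9, -0.5, 0.7]
width: 51.6
gripper_force: 0.0
```

>>> move_arm(targets="0.2 0 0 0 0 0 0;0.2 0 0 0 0 0 0")

```text
clock: 19.98
eef_pos: [506.0, 94.3, 112.5]
tool_rot: [-3.141, 0.002, -2.772]
force: [0.7, -0.5, -0.1]
width: 51.3
gripper_force: 0.0
```

Run:
```python
from h import *
s=read_state(); print(s["qpos"].round(2),s["eef_pos"],s["tool_rot"],s["width"])
d=shot("wrist","w9"); print(delta(504.5,94.2,54,np.radians(201.1)))
H=hsv(d); m=((H[...,0]<5)|(H[...,0]>174))&(H[...,1]>180)&(H[...,2]>100)
for b in blobs(m,60): print("red",b,onz(d,*b[0],14).round(1))
```

```text
[-0.24  0.61 -0.    2.    0.    0.52  1.7 ] [506.0363705   94.34741628 112.52791904] [-3.14115091e+00  1.75956930e-03 -2.77213846e+00] 51.33681670607962
(array([0.21, 0.05, 5.91]), array([-0. ,  0.2,  0.1]))
red (array([385.3,  74. ]), 80, [380, 70, 11, 9]) [385.9 124.4  14. ]
red (array([415.3,  92.4]), 115, [394, 84, 47, 15]) [389.  149.8  14. ]
red (array([282.9, 113.6]), 1610, [257, 98, 53, 33]) [436.5  67.3  14. ]
red (array([379.6, 210. ]), 799, [369, 187, 23, 47]) [477.4 166.1  14. ]
red (array([187.3, 210.8]), 803, [176, 188, 23, 47]) [533.7  22.8  14. ]
red (array([283.6, 299.8]), 200, [262, 297, 44, 7]) [583.7 124.9  14. ]
red (array([537. , 375.6]), 121, [529, 368, 18, 17]) [575.1 386.4  14. ]
```

View pics/w9.png

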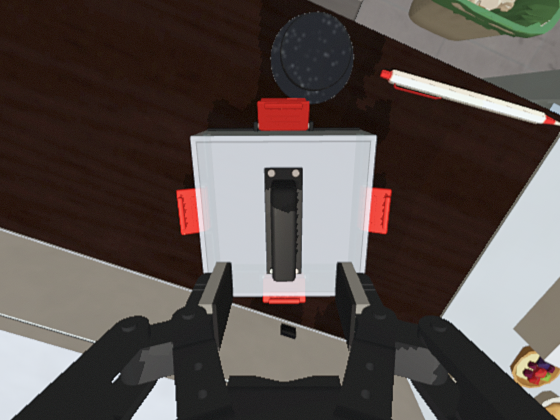

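The handle is centred between the fingers at column 284 and parallel to them. I'll lower, grip and lift.

>>> move_arm(targets="0.2 0.1 0 2 0 0 0;0.2 0 0 2 0 0 0;0.2 0 0 1.8 0 0 0;0.2 0 0 0 0 0 0;0.2 0 0 0 0 0 0")

```text
clock: 20.45
eef_pos: [504.8, 93.9, 54.5]
tool_rot: [-3.141, 0.001, -2.772]
force: [1.2, 0.3, 0.2]
width: 51.0
gripper_force: 0.0
```

>>> move_arm(targets="-1 0 0 0 0 0 0;-1 0 0 0 0 0 0;-1 0 0 0 0 0 0;-1 0 0 0 0 0 0;-1 0 0 0 0 0 0")

```text
clock: 20.87
eef_pos: [505.2, 93.9, 54.9]
tool_rot: [-3.141, 0.003, -2.771]
force: [-1.2, -1.2, 7.8]
width: 14.6
gripper_force: 58.6
```

>>> move_arm(targets="-1 0 0 -1 0 0 0;-1 0 0 -2 0 0 0;-1 0 0 -3 0 0 0;-1 0 0 -3 0 0 0;-1 0 0 -3 0 0 0")

```text
clock: 21.28
eef_pos: [503.3, 93.6, 175.0]
tool_rot: [3.141, -0.001, -2.772]
force: [0.9, 0.6, -3.7]
width: 14.3
gripper_force: 59.1
```

>>> move_arm(targets="-1 0 0 0 0 0 0;-1 0 0 0 0 0 0;-1 0 0 0 0 0 0")

```text
clock: 21.53
eef_pos: [503.2, 93.6, 173.0]
tool_rot: [3.141, -0.001, -2.771]
force: [-0.1, -0.9, -3.5]
width: 14.5
gripper_force: 59.3
```

Run:
```python
from h import *
s=read_state(); print(s["qpos"].round(2),s["eef_pos"],s["tool_rot"],s["width"],s["gripper_force"],s["force"])
d=shot("wrist","w10")
H=hsv(d); m=((H[...,0]<5)|(H[...,0]>174))&(H[...,1]>180)&(H[...,2]>100)
for b in blobs(m,60): print("red",b,onz(d,*b[0],s["eef_pos"][2]-54+14).round(1))
```

```text
[-0.24  0.51  0.    1.96 -0.    0.67  1.7 ] [503.15726005  93.58950786 173.0281478 ] [ 3.14134231e+00 -1.32544039e-03 -2.77136601e+00] 14.534247014629909 59.27495062351227 [-0.11921422 -0.88483832 -3.53210767]
red (array([388.9,  98.2]), 72, [372, 92, 36, 12]) [403.2 116.4 133. ]
red (array([283.6, 119.4]), 2752, [250, 99, 69, 42]) [434.2  67.2 133. ]
red (array([158.9, 242. ]), 1012, [145, 215, 27, 57]) [531.7  21.1 133. ]
red (array([409.2, 243. ]), 1071, [397, 215, 26, 58]) [475.4 168.  133. ]
red (array([502.9, 341.4]), 95, [496, 335, 15, 14]) [518.9 266.2 133. ]
```

View pics/w10.png

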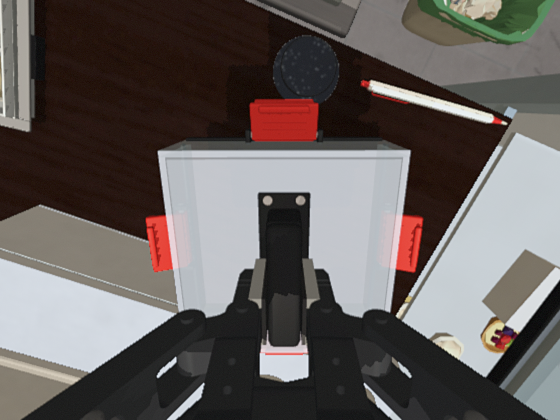

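The lid is held level: the left and right clips, at (159,242) and (409,243), give a centre within 1 mm of the TCP. I'll carry it over the tray gently.

>>> move_arm(targets="-1 0.7 -1.4 0 0 0 0;-1 1.35 -2.77 0 0 0 0;-1 1.35 -2.77 0 0 0 0;-1 1.35 -2.77 0 0 0 0;-1 1.35 -2.77 0 0 0 0")

```text
clock: 22.0
eef_pos: [490.7, -45.8, 171.6]
tool_rot: [3.14, -0.004, -2.771]
force: [-0.5, -0.1, -3.0]
width: 14.7
gripper_force: 59.3
```

>>> move_arm(targets="-1 1.35 -2.77 0 0 0 0;-1 1.35 -2.77 0 0 0 0;-1 1.35 -2.77 0 0 0 0;-1 1.35 -2.77 0 0 0 0;-1 1.35 -2.77 0 0 0 0")

```text
clock: 22.42
eef_pos: [477.9, -199.2, 171.5]
tool_rot: [3.139, -0.003, -2.771]
force: [0.4, 0.7, -3.6]
width: 14.6
gripper_force: 59.3
```

>>> move_arm(targets="-1 0.7 -1.4 0 0 0 3;-1 0 0 0 0 0 4.5;-1 0 0 0 0 0 4;-1 0 0 0 0 0 2.3;-1 0 0 0 0 0 0")

```text
clock: 22.83
eef_pos: [477.2, -212.9, 171.8]
tool_rot: [3.14, -0.003, -3.014]
force: [-0.2, 0.3, -3.6]
width: 14.7
gripper_force: 59.3
```

>>> move_arm(targets="-1 0 0 0 0 0 0;-1 0 0 0 0 0 0;-1 0 0 0 0 0 0")

```text
clock: 23.08
eef_pos: [477.9, -213.3, 172.9]
tool_rot: [3.141, -0.001, -3.011]
force: [-0.1, -0.6, -3.2]
width: 14.5
gripper_force: 59.3
```

Run:
```python
from h import *
s=read_state(); print(s["qpos"].round(2),s["eef_pos"],s["tool_rot"],s["width"],s["gripper_force"],s["force"])
d=shot("wrist","w11")
H=hsv(d); m=((H[...,0]<5)|(H[...,0]>174))&(H[...,1]>180)&(H[...,2]>100)
for b in blobs(m,500): print("red",b,onz(d,*b[0],s["eef_pos"][2]-55+14).round(1))
print(delta(477.5,-213,140,np.radians(187.4)))
print(*greens(d),sep="\n")
```

```text
[ 0.33  0.53  0.05  1.93 -0.04  0.68  2.11] [ 477.94859629 -213.34333217  172.91061968] [ 3.14102923e+00 -7.28430559e-04 -3.01139138e+00] 14.521319199389001 59.28032577037811 [-0.08390796 -0.56829667 -3.15593241]
red (array([283.7, 119.8]), 2694, [250, 99, 69, 42]) [ 404.9 -222.5  131.9]
red (array([159.2, 242.4]), 1017, [146, 215, 26, 56]) [ 489.1 -290.7  131.9]
red (array([409.4, 243. ]), 1112, [397, 215, 26, 58]) [ 469.  -133.9  131.9]
(array([0.04, 0.05, 3.31]), array([ 0., -0.,  0.]))
```

View pics/w11.png

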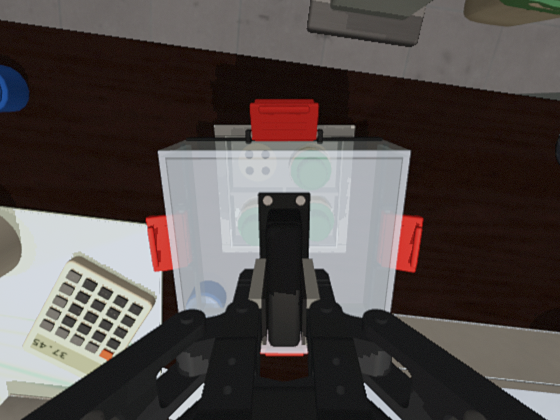

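The tray is visible through the lid, its near ledge corners at (215,126) and (354,126) centred under the lid (column 284), and the edges are parallel. I'll check that ledge edge numerically and then lower.

Run:
```python
from h import *
d=shot("wrist"); a,b=onz(d,215,125.5,20),onz(d,354,125.5,20); m=(a+b)/2; u=(b-a)/np.linalg.norm(b-a)
print(a.round(1),b.round(1),np.linalg.norm(a-b),"centre",(m+63.5*np.array([-u[1]*-1,-u[0],0])).round(1),(m-63.5*np.array([u[1],-u[0],0])).round(1),np.degrees(np.arctan2(u[1],u[0])))
```

```text
[ 423.7 -282.4   20. ] [ 407.5 -158.3   20. ] 125.12563831116064 centre [ 478.5 -212.1   20. ] [ 352.6 -228.6   20. ] 97.46615235055458
```

>>> move_arm(targets="-1 0 0 1.4 0 0 0;-1 0 0 1.4 0 0 0;-1 0 0 1.4 0 0 0;-1 0 0 1.4 0 0 0;-1 0 0 1.2 0 0 0")

```text
clock: 23.6
eef_pos: [478.1, -213.7, 104.6]
tool_rot: [3.141, -0.0, -3.012]
force: [0.1, 0.2, -3.2]
width: 14.5
gripper_force: 59.3
```

>>> move_arm(targets="-1 0 0 0 0 0 0;-1 0 0 0 0 0 0;-1 0 0 0 0 0 0")

```text
clock: 23.85
eef_pos: [478.6, -214.0, 105.9]
tool_rot: [-3.141, 0.001, -3.012]
force: [-1.0, -0.8, -2.9]
width: 14.6
gripper_force: 59.3
```

>>> move_arm(targets="-1 0 0.1 0.7 0 0 0;-1 0 0 0.7 0 0 0;-1 0 0 0.6 0 0 0;-1 0 0 0.6 0 0 0;-1 0 0 0.4 0 0 0")

```text
clock: 24.27
eef_pos: [477.6, -212.6, 74.7]
tool_rot: [3.141, -0.001, -3.012]
force: [-9.5, 3.8, 52.8]
width: 14.4
gripper_force: 66.3
```

>>> move_arm(targets="-1 0 0 0.1 0 0 0;-1 0 0 0 0 0 0;-1 0 0 0 0 0 0")

```text
clock: 24.52
eef_pos: [477.6, -212.5, 74.9]
tool_rot: [3.141, -0.001, -3.012]
force: [-2.6, 1.8, 6.4]
width: 14.7
gripper_force: 60.5
```

The lid seated at the expected height of 74.9. I'll release it and lift off.

>>> move_arm(targets="-0.2 0 0 0 0 0 0;0 0 0 0 0 0 0;0 0 0 0 0 0 0;0 0 0 -1 0 0 0;0 0 0 -2 0 0 0")

```text
clock: 24.93
eef_pos: [476.6, -212.2, 103.3]
tool_rot: [3.139, -0.004, -3.012]
force: [0.2, -0.3, -0.4]
width: 42.8
gripper_force: 0.0
```

>>> move_arm(targets="0 0 0 -3 0 0 0;0 0 0 -3 0 0 0;0 0 0 -3 0 0 0;0 0 0 0 0 0 0;0 0 0 0 0 0 0")

```text
clock: 25.35
eef_pos: [479.3, -213.3, 196.6]
tool_rot: [-3.139, 0.004, -3.012]
force: [-0.2, 0.9, -0.2]
width: 42.8
gripper_force: 0.0
```

Run:
```python
from h import *
s=read_state(); print(s["qpos"].round(2),s["eef_pos"],s["tool_rot"],s["width"],s["force"])
d=shot("wrist"); H=hsv(d); m=((H[...,0]<5)|(H[...,0]>174))&(H[...,1]>180)&(H[...,2]>100)
for b in blobs(m,100): print("red",b,onz(d,*b[0],34).round(1))
g=cv2.cvtColor(np.ascontiguousarray(d["color"]),cv2.COLOR_RGB2GRAY)
```

```text
[ 0.33  0.49  0.05  1.91 -0.04  0.73  2.1 ] [ 479.2940592  -213.32177053  196.60787447] [-3.13926905  0.00432657 -3.01234814] 42.755089371156394 [-0.24139336  0.90548303 -0.15617276]
red (array([285., 110.]), 986, [265, 98, 41, 25]) [ 404.6 -221.7   34. ]
red (array([208.6, 188.1]), 584, [200, 170, 18, 38]) [ 487.6 -287.1   34. ]
red (array([361.8, 187.9]), 600, [353, 170, 19, 38]) [ 467.7 -136.8   34. ]
red (array([284.9, 261.2]), 246, [268, 257, 35, 9]) [ 558.2 -201.6   34. ]
```

The lid is seated: the clip blobs give a centre of (477.7,-212). I've used all 14 picture views, so I'll work from numbers only from here. Next I'll shut the fingers and go out over the near clip (tool +x side).

>>> move_arm(targets="-1 3 0 0 0 0 0;-1 3 0 0 0 0 0;-1 3 0 0 0 0 0;-1 0 0 3 0 0 0;-1 0 0 3 0 0 0")

```text
clock: 25.82
eef_pos: [387.3, -225.1, 134.2]
tool_rot: [-3.14, 0.001, -3.015]
force: [1.1, 0.2, -0.4]
width: 0.2
gripper_force: 0.0
```

>>> move_arm(targets="-1 0 0 3 0 0 0;-1 0 0 3 0 0 0;-1 0 0 0 0 0 0;-1 0 0 0 0 0 0;-1 0 0 0 0 0 0")

```text
clock: 26.23
eef_pos: [388.8, -224.4, 74.8]
tool_rot: [3.141, -0.0, -3.012]
force: [0.0, 0.3, 0.5]
width: 0.2
gripper_force: 0.0
```

```bash
cat >> h.py <<'E'
def reds(d,z=34,a=100):
    H=hsv(d); m=((H[...,0]<5)|(H[...,0]>174))&(H[...,1]>180)&(H[...,2]>100)
    for b in blobs(m,a): 
        p=onz(d,*b[0],z); q=p[:2]-[478,-212.3]; c,s=np.cos(np.radians(187.4)),np.sin(np.radians(187.4))
        if np.hypot(*q)<130: print("red",b,p.round(1),"u,w",round(q@[c,s],1),round(q@[s,-c],1))
def clip(u,w,z):
    c,s=np.cos(np.radians(187.4)),np.sin(np.radians(187.4)); return 478+u*c+w*s,-212.3+u*s-w*c,z
E
python3 - <<'E'
from h import *
s=read_state(); print(s["qpos"].round(2),s["eef_pos"],s["tool_rot"],s["width"],s["force"])
print(delta(*clip(89,0,15))); reds(shot("top"),34,10)
E
```

```text
[ 0.44  0.63  0.03  2.2  -0.05  0.32  2.21] [ 388.75452637 -224.4269099    74.76713301] [ 3.14144600e+00 -3.01354297e-04 -3.01233613e+00] 0.22513961455562614 [0.00471445 0.34110431 0.47717726]
[-0.11  0.05  5.98]
red (array([280.3, 207. ]), 46, [275, 205, 11, 5]) [ 554.3 -203.7   34. ] u,w -76.8 -1.3
red (array([304.2, 223.9]), 50, [301, 219, 7, 11]) [ 492.3 -286.7   34. ] u,w -4.6 -75.6
red (array([262.9, 230.5]), 58, [260, 226, 7, 10]) [ 471.3 -141.6   34. ] u,w -2.4 71.0
```

>>> move_arm(targets="-1 -0.1 0 2 0 0 0;-1 0 0 1 0 0 0;-1 0 0 1 0 0 0;-1 0 0 1 0 0 0;-1 0 0 0.8 0 0 0")

```text
clock: 26.7
eef_pos: [390.1, -225.4, 28.5]
tool_rot: [3.138, -0.01, -3.012]
force: [0.6, 0.2, -0.2]
width: -0.2
gripper_force: 0.2
```

>>> move_arm(targets="-1 0 0 0.2 0 0 0;-1 0 0 0 0 0 0;-1 0 0 0 0 0 0")

```text
clock: 26.95
eef_pos: [389.4, -225.3, 26.4]
tool_rot: [3.137, -0.011, -3.012]
force: [-0.1, -0.5, 0.9]
width: 0.1
gripper_force: 0.0
```

Run:
```python
from h import *
s=read_state(); print(s["qpos"].round(2),s["eef_pos"],s["tool_rot"],s["force"])
reds(shot("wrist"),34,10); print(); reds(shot("scene"),34,8)
```

```text
[ 0.55  0.74 -0.13  2.2   0.4   0.24  1.76] [ 389.41084641 -225.27449054   26.35681195] [ 3.13658596 -0.01077975 -3.01216372] [-0.1363157  -0.51284683  0.86686176]
red (array([251.6, 281. ]), 12, [251, 277, 3, 9]) [ 390.7 -240.5   34. ] u,w 90.2 -16.7
red (array([319.5, 287.7]), 40, [314, 276, 8, 28]) [ 390.2 -207.2   34. ] u,w 86.4 16.4

red (array([291.2, 227.4]), 52, [285, 224, 12, 8]) [ 491.2 -283.8   34. ] u,w -3.9 -72.6
red (array([259.6, 235.6]), 30, [257, 232, 6, 8]) [ 396.8 -243.3   34. ] u,w 84.5 -20.3
```

The arm reached a wrist limit at z=26 on this near side, and the clip isn't snapped yet. Pushing inward moves away from the base and frees the joint.

>>> move_arm(targets="-1 -0.3 0 0 0 0 0;-1 -0.3 0 0.4 0 0 0;-1 -0.2 0 0.4 0 0 0;-1 0 0 0.2 0 0 0;-1 0 0 0 0 0 0")

```text
clock: 27.47
eef_pos: [396.7, -223.1, 14.4]
tool_rot: [3.134, -0.013, -3.011]
force: [-0.4, -0.9, -0.5]
width: -0.2
gripper_force: 0.3
```

Run:
```python
from h import *
s=read_state(); print(s["qpos"].round(2),s["eef_pos"],s["tool_rot"],s["force"],delta(*clip(82,0,20),np.radians(187.4)))
reds(shot("wrist"),34,10); print(); reds(shot("scene"),34,8)
```

```text
[ 0.56  0.77 -0.16  2.18  0.49  0.24  1.67] [ 396.66919674 -223.14820025   14.44010602] [ 3.13436394 -0.012902   -3.01115199] [-0.40531753 -0.87041537 -0.47721101] (array([ 0.  ,  0.03, -0.56]), array([ 0.4, -0.7,  0.1]))
red (array([249.5, 296.4]), 24, [248, 290, 4, 14]) [ 398.7 -238.2   34. ] u,w 82.0 -15.5
red (array([318. , 296.6]), 30, [316, 290, 5, 14]) [ 395.  -207.6   34. ] u,w 81.7 15.4

red (array([291.4, 227.1]), 48, [286, 224, 11, 8]) [ 493.  -283.2   34. ] u,w -5.7 -72.2
red (array([261. , 236.3]), 21, [258, 232, 6, 8]) [ 396.6 -249.    34. ] u,w 85.4 -25.9
```

>>> move_arm(targets="-1 0.3 0 -0.4 0 0 0;-1 0.3 0 -1 0 0 0;-1 0 0 -3 0 0 0;-1 0 0 -3 0 0 0;-1 0 0 -3 0 0 0")

```text
clock: 27.98
eef_pos: [391.0, -224.5, 120.9]
tool_rot: [3.134, -0.014, -3.011]
force: [0.3, -1.1, 0.4]
width: -0.1
gripper_force: 0.0
```

>>> move_arm(targets="-1 -3 0 -3 0 0 0;-1 -3 0 -2 0 0 0;-1 -3 0 0 0 0 0;-1 0 0 0 0 0 0;-1 0 0 0 0 0 0")

```text
clock: 28.4
eef_pos: [482.3, -212.9, 168.5]
tool_rot: [3.135, -0.011, -3.01]
force: [-0.5, -0.1, -0.8]
width: -0.2
gripper_force: 0.0
```

Run:
```python
from h import *
s=read_state(); print(s["qpos"].round(2),s["eef_pos"],s["tool_rot"],s["force"],delta(*clip(0,0,190),np.radians(187.4)))
reds(shot("wrist"),34,10); print(); reds(shot("scene"),34,8);print(); reds(shot("top"),34,8)
```

```text
[ 0.63  0.57 -0.39  1.91  0.31  0.74  1.76] [ 482.27334772 -212.85785436  168.47333218] [ 3.13525326 -0.01078472 -3.01015649] [-0.48053826 -0.1409244  -0.83144858] (array([ 0.44,  0.12, -2.15]), array([ 0.4, -0.6,  0.1]))
red (array([283.7, 117.4]), 640, [263, 109, 42, 17]) [ 410.7 -221.    34. ] u,w 67.8 0.0
red (array([199.9, 196.7]), 684, [190, 177, 20, 41]) [ 489.1 -287.1   34. ] u,w -1.4 -75.6
red (array([368. , 196.6]), 684, [359, 177, 20, 41]) [ 469.3 -136.    34. ] u,w -1.2 76.8

red (array([291.4, 227.1]), 48, [286, 224, 11, 8]) [ 493.  -283.2   34. ] u,w -5.7 -72.2
red (array([258. , 234.7]), 80, [253, 230, 11, 10]) [ 397.4 -236.4   34. ] u,w 83.0 -13.5

red (array([306.4, 226.1]), 9, [306, 223, 2, 7]) [ 484.4 -294.2   34. ] u,w 4.2 -82.0
red (array([261.1, 229.2]), 25, [260, 225, 3, 11]) [ 475.9 -135.3   34. ] u,w -7.9 76.6
```

The near clip is shut: its blob moved in from 73.7 to 67.8. Next is the far clip.

>>> move_arm(targets="-1 -2.9 0 0 0.4 -0.6 0;-1 -2.9 0 0 0 0 0;-1 -2.9 0 0 0 0 0;-1 0 0 3 0 0 0;-1 0 0 3 0 0 0")

```text
clock: 28.97
eef_pos: [569.4, -202.1, 107.4]
tool_rot: [-3.14, 0.002, -3.011]
force: [0.1, -0.4, -1.6]
width: 0.1
gripper_force: 0.0
```

>>> move_arm(targets="-1 0 0 2 0 0 0;-1 0 0 1 0 0 0;-1 0 0 0 0 0 0;-1 0 0 0 0 0 0;-1 0 0 0 0 0 0")

```text
clock: 29.38
eef_pos: [568.0, -202.5, 78.2]
tool_rot: [-3.141, -0.0, -3.012]
force: [0.1, -0.6, 0.8]
width: 0.1
gripper_force: 0.0
```

Run:
```python
from h import *
s=read_state(); print(s["qpos"].round(2),s["eef_pos"],s["tool_rot"],s["force"],delta(*clip(-88,0,15),np.radians(187.4)))
```

```text
[ 0.5   0.78 -0.33  1.77  0.38  0.66  1.65] [ 567.96611511 -202.51035574   78.15196544] [-3.14073165e+00 -4.06593134e-04 -3.01202562e+00] [ 0.10055659 -0.56851719  0.80528412] (array([0.25, 0.19, 6.32]), array([-0., -0.,  0.]))
```

>>> move_arm(targets="-1 0.2 0.2 2 0 0 0;-1 0 0 1.5 0 0 0;-1 0 0 1 0 0 0;-1 0 0 1 0 0 0;-1 0 0 0.8 0 0 0")

```text
clock: 29.8
eef_pos: [567.0, -200.6, 15.1]
tool_rot: [-3.14, 0.002, -3.011]
force: [-0.3, 0.3, -1.3]
width: -0.0
gripper_force: 0.0
```

>>> move_arm(targets="-1 0.3 0 0 0 0 0;-1 0.3 0 0 0 0 0;-1 0 0 0 0 0 0;-1 -0.4 0 -0.2 0 0 0;-1 -0.3 0 -1 0 0 0")

```text
clock: 30.22
eef_pos: [565.2, -200.2, 25.5]
tool_rot: [3.141, -0.004, -3.012]
force: [-0.3, -0.3, 0.9]
width: 0.1
gripper_force: 0.0
```

>>> move_arm(targets="-1 0 0 -3 0 0 0;-1 0 0 -3 0 0 0;-1 0 0 -3 0 0 0;-1 0 0 -3 0 0 0;-1 0 0 0 0 0 0")

```text
clock: 30.63
eef_pos: [570.8, -200.8, 153.1]
tool_rot: [-3.137, 0.009, -3.012]
force: [0.1, 0.0, -0.2]
width: -0.6
gripper_force: 0.0
```

>>> move_arm(targets="-1 3 0 0 0 0 3.5;-1 3 0 0 0 0 0;-1 3 0 0 0 0 0;-1 0 0 0 0 0 0;-1 0 0 0 0 0 0")

```text
clock: 31.05
eef_pos: [475.5, -208.8, 146.9]
tool_rot: [-3.141, -0.002, -3.074]
force: [0.8, 0.5, 0.3]
width: 0.0
gripper_force: 0.0
```

Run:
```python
from h import *
s=read_state(); print(s["qpos"].round(2),s["eef_pos"],s["tool_rot"],s["force"],delta(*clip(0,0,150),np.radians(97.4)))
reds(shot("wrist"),34,10); print(); reds(shot("scene"),34,8);print(); reds(shot("top"),34,8)
```

```text
[ 0.6   0.58 -0.36  1.96  0.33  0.66  1.67] [ 475.48887529 -208.78521898  146.87360889] [-3.14065375e+00 -2.44418756e-03 -3.07392749e+00] [0.76284093 0.49729181 0.26312449] (array([-0.23, -0.37, -0.31]), array([-0.1, -0.1, 86.5]))
red (array([273.7, 121.9]), 764, [251, 111, 46, 22]) [ 407.7 -220.9   34. ] u,w 70.8 0.5
red (array([369.4, 201.8]), 823, [360, 181, 20, 43]) [ 467.  -136.8   34. ] u,w 1.2 76.3
red (array([188.6, 212.4]), 676, [177, 191, 23, 44]) [ 486.8 -288.8   34. ] u,w 1.1 -77.0

red (array([290.8, 227.6]), 53, [285, 224, 12, 8]) [ 489.6 -283.6   34. ] u,w -2.3 -72.2
red (array([257.3, 235.2]), 85, [252, 230, 11, 11]) [ 394.1 -236.7   34. ] u,w 86.3 -13.4

red (array([304.7, 225.4]), 48, [303, 220, 5, 11]) [ 487.  -288.3   34. ] u,w 0.9 -76.5
```

>>> move_arm(targets="-1 0 0 0 0 0 6.65;-1 0 0 0 0 0 6.65;-1 0 0 0 0 0 6.65;-1 0 0 0 0 0 6.65;-1 0 0 0 0 0 6.65")

```text
clock: 31.62
eef_pos: [478.2, -207.8, 146.1]
tool_rot: [-3.141, -0.001, 2.626]
force: [0.5, -0.1, -0.2]
width: -0.2
gripper_force: 0.0
```

>>> move_arm(targets="-1 0 0 0 0 0 6.65;-1 0 0 0 0 0 6.65;-1 0 0 0 0 0 6.65;-1 0 0 0 0 0 6.65;-1 0 0 0 0 0 6.65")

```text
clock: 32.03
eef_pos: [478.2, -207.8, 146.0]
tool_rot: [-3.141, -0.0, 2.046]
force: [0.5, -0.2, 0.1]
width: -0.2
gripper_force: 0.0
```

>>> move_arm(targets="-1 0 0 0 0 0 6.65;-1 0 0 0 0 0 6.65;-1 0 0 0 0 0 6.65;-1 0 0 0 0 0 0;-1 0 0 0 0 0 0")

```text
clock: 32.45
eef_pos: [477.7, -207.7, 146.0]
tool_rot: [-3.14, 0.0, 1.706]
force: [0.1, 0.6, 0.1]
width: -0.1
gripper_force: 0.0
```

Run:
```python
from h import *
s=read_state(); print(s["qpos"].round(2),s["eef_pos"],s["tool_rot"],s["force"],delta(*clip(3,88,75),np.radians(97.4)))
reds(shot("wrist"),34,10); print(); reds(shot("top"),34,8)
```

```text
[ 0.31  0.57  0.07  1.96 -0.07  0.62  0.56] [ 477.7365815  -207.68860539  145.95869774] [-3.13990953e+00  2.99173855e-04  1.70643224e+00] [0.10792183 0.55303344 0.07987568] (array([ 8.34, -0.27,  7.09]), array([-0.1,  0. ,  0.4]))
red (array([280.3, 122.4]), 1416, [256, 108, 50, 30]) [ 465.6 -140.8   34. ] u,w 3.1 72.5
red (array([362.8, 209.3]), 71, [360, 189, 6, 41]) [ 543.9 -201.6   34. ] u,w -66.8 2.2

red (array([304.2, 225. ]), 59, [301, 220, 7, 11]) [ 488.4 -286.6   34. ] u,w -0.8 -75.0
red (array([286.3, 248.1]), 42, [282, 246, 10, 6]) [ 408.5 -222.3   34. ] u,w 70.2 -0.9
```

The far clip reads shut (u = -66.8). Next is the +y side clip.

>>> move_arm(targets="-1 2.8 -0.3 0 0 0 0;-1 2.8 0 0 0 0 0;-1 2.8 0 0 0 0 0;-1 0 0 3 0 0 0;-1 0 0 3 0 0 0")

```text
clock: 32.97
eef_pos: [464.7, -123.4, 86.8]
tool_rot: [3.138, 0.0, 1.708]
force: [0.6, -0.4, 0.4]
width: -0.0
gripper_force: 0.0
```

>>> move_arm(targets="-1 0 0 1 0 0 0;-1 0 0 0 0 0 0;-1 0 0 0 0 0 0;-1 0 0 0 0 0 0")

```text
clock: 33.3
eef_pos: [463.3, -126.1, 77.0]
tool_rot: [-3.141, 0.001, 1.701]
force: [-0.1, 0.3, 0.0]
width: 0.3
gripper_force: 0.0
```

Run:
```python
from h import *
s=read_state(); print(s["qpos"].round(2),s["eef_pos"],s["tool_rot"],s["force"],delta(*clip(3,88,15),np.radians(97.4)))
```

```text
[ 0.17  0.65  0.06  2.11 -0.1   0.38  0.43] [ 463.29054933 -126.06541006   76.95433275] [-3.14088481e+00  6.64448317e-04  1.70119729e+00] [-0.12886728  0.27782295  0.03395304] (array([0.06, 0.05, 6.2 ]), array([-0. ,  0. ,  0.1]))
```

>>> move_arm(targets="-1 0 0 2 0 0 0;-1 0 0 1.5 0 0 0;-1 0 0 1 0 0 0;-1 0 0 1 0 0 0;-1 0 0 0.7 0 0 0")

```text
clock: 33.72
eef_pos: [462.9, -126.0, 13.8]
tool_rot: [-3.14, 0.001, 1.701]
force: [0.0, -0.2, -0.3]
width: 0.1
gripper_force: 0.0
```

>>> move_arm(targets="-1 -0.3 0 0 0 0 0;-1 -0.1 0 0 0 0 0;-1 0 0 0 0 0 0;-1 0.4 0 -0.2 0 0 0;-1 0.2 0 -1 0 0 0")

```text
clock: 34.13
eef_pos: [461.4, -122.8, 25.8]
tool_rot: [-3.138, -0.001, 1.702]
force: [-0.8, 0.3, 0.2]
width: 0.2
gripper_force: 0.0
```

>>> move_arm(targets="-1 0 0 -3 0 0 0;-1 0 0 -3 0 0 0;-1 0 0 -3 0 0 0;-1 0 0 -3 0 0 0;-1 0 0 0 0 0 0")

```text
clock: 34.55
eef_pos: [465.6, -123.8, 151.8]
tool_rot: [3.134, 0.003, 1.702]
force: [0.2, -0.4, -0.5]
width: -0.1
gripper_force: 0.0
```

>>> move_arm(targets="-1 -3 0 0 0 0 0;-1 -3 0 0 0 0 0;-1 -3 0 0 0 0 0;-1 0 0 0 0 0 0;-1 0 0 0 0 0 0")

```text
clock: 34.97
eef_pos: [473.8, -214.2, 146.6]
tool_rot: [-3.14, 0.001, 1.698]
force: [-0.9, 0.5, 0.8]
width: 0.1
gripper_force: 0.0
```

Run:
```python
from h import *
s=read_state(); print(s["qpos"].round(2),s["eef_pos"],s["tool_rot"],s["force"],delta(*clip(2,-88,75),np.radians(97.4)))
reds(shot("wrist"),34,10); print(); reds(shot("scene"),34,8);print(); reds(shot("top"),34,8)
```

```text
[ 0.31  0.57  0.09  1.96 -0.08  0.62  0.57] [ 473.81973508 -214.16413626  146.59028506] [-3.13989816e+00  9.03777769e-04  1.69830682e+00] [-0.93790102  0.47749868  0.82960335] (array([-8.66,  0.26,  7.17]), array([-0.1,  0.1, -0.1]))
red (array([285.2, 118.2]), 466, [263, 110, 47, 15]) [ 465.6 -143.7   34. ] u,w 3.5 69.7
red (array([285.6, 127.5]), 173, [264, 126, 44, 4]) [ 466.8 -150.5   34. ] u,w 3.2 62.7
red (array([203.1, 201.5]), 44, [201, 183, 5, 40]) [ 405.9 -219.2   34. ] u,w 72.4 2.4
red (array([369.7, 195.5]), 26, [369, 183, 3, 26]) [ 543.4 -196.2   34. ] u,w -67.0 7.6
red (array([368. , 214.5]), 10, [368, 210, 1, 10]) [ 545.6 -212.8   34. ] u,w -67.0 -9.2

red (array([290.8, 227.6]), 51, [285, 224, 12, 8]) [ 489.6 -283.6   34. ] u,w -2.3 -72.2
red (array([257.2, 235.2]), 84, [252, 230, 11, 11]) [ 393.9 -236.5   34. ] u,w 86.5 -13.1

red (array([304.2, 225.1]), 58, [301, 220, 7, 11]) [ 488.1 -286.6   34. ] u,w -0.4 -74.9
red (array([286.3, 248. ]), 42, [282, 246, 10, 5]) [ 408.8 -222.3   34. ] u,w 69.9 -1.0
```

>>> move_arm(targets="-1 -2.9 0.2 0 0 0 0;-1 -2.9 0 0 0 0 0;-1 -2.9 0 0 0 0 0;-1 0 0 3 0 0 0;-1 0 0 3 0 0 0")

```text
clock: 35.53
eef_pos: [489.0, -300.4, 87.0]
tool_rot: [3.14, 0.004, 1.7]
force: [0.3, 0.7, -0.7]
width: -0.3
gripper_force: 0.0
```

>>> move_arm(targets="-1 0 0 1 0 0 0;-1 0 0 0 0 0 0;-1 0 0 0 0 0 0;-1 0 0 0 0 0 0")

```text
clock: 35.87
eef_pos: [488.4, -298.3, 77.4]
tool_rot: [-3.141, 0.001, 1.703]
force: [-0.3, -0.4, 0.2]
width: -0.0
gripper_force: 0.0
```

Run:
```python
from h import *
s=read_state(); print(s["qpos"].round(2),s["eef_pos"],s["tool_rot"],s["force"],delta(*clip(2.5,-88,15),np.radians(97.4)))
```

```text
[ 0.46  0.73  0.06  1.87 -0.08  0.55  0.7 ] [ 488.44272493 -298.30022779   77.38695396] [-3.14108271e+00  1.08092396e-03  1.70291887e+00] [-0.3137615  -0.36144464  0.24446165] (array([-0.13, -0.18,  6.24]), array([-0. ,  0.1,  0.2]))
```

>>> move_arm(targets="-1 -0.1 -0.2 2 0 0 0;-1 0 0 1.5 0 0 0;-1 0 0 1 0 0 0;-1 0 0 1 0 0 0;-1 0 0 0.7 0 0 0")

```text
clock: 36.28
eef_pos: [486.6, -301.4, 15.3]
tool_rot: [3.141, 0.003, 1.701]
force: [-0.1, 1.2, -1.0]
width: 0.2
gripper_force: 0.0
```

>>> move_arm(targets="-1 0.3 0 0 0 0 0;-1 0.1 0 0 0 0 0;-1 0 0 0 0 0 0;-1 -0.4 0 -0.2 0 0 0;-1 -0.2 0 -1 0 0 0")

```text
clock: 36.7
eef_pos: [485.2, -301.7, 25.8]
tool_rot: [-3.138, -0.001, 1.702]
force: [-0.4, -0.6, -0.0]
width: -0.3
gripper_force: 0.0
```

>>> move_arm(targets="-1 0 0 -3 0 0 0;-1 0 0 -3 0 0 0;-1 0 0 -3 0 0 0;-1 0 0 -3 0 0 0;-1 0 0 0 0 0 0")

```text
clock: 37.12
eef_pos: [489.2, -304.5, 152.9]
tool_rot: [3.135, 0.007, 1.701]
force: [1.3, -1.1, 0.3]
width: -0.2
gripper_force: 0.0
```

>>> move_arm(targets="-1 3 0 -1 0 0 0;-1 3 0 -1 0 0 0;-1 3 0 -1 0 0 0;-1 0 0 0 0 0 0;-1 0 0 0 0 0 0")

```text
clock: 37.53
eef_pos: [474.8, -211.3, 177.4]
tool_rot: [-3.141, 0.001, 1.705]
force: [-0.5, 0.4, 0.2]
width: -0.2
gripper_force: 0.0
```

Run:
```python
from h import *
s=read_state(); print(s["clock"],s["eef_pos"],s["force"])
d=shot("wrist"); reds(d,34,10); print(); reds(shot("scene"),34,8);print(); reds(shot("top"),34,8)
print(*greens(d),sep="\n")
```

```text
37.5333 [ 474.84652392 -211.27108861  177.35544332] [-0.49212942  0.3873438   0.15943894]
red (array([284.6, 118.8]), 533, [265, 110, 41, 18]) [ 466.1 -142.8   34. ] u,w 2.8 70.5
red (array([210.1, 191.8]), 76, [208, 174, 5, 37]) [ 406.2 -216.9   34. ] u,w 71.8 4.7
red (array([359. , 192.8]), 76, [357, 175, 5, 37]) [ 543.8 -199.2   34. ] u,w -66.9 4.5

red (array([288.3, 231.3]), 64, [285, 226, 8, 11]) [ 468.6 -291.5   34. ] u,w 19.6 -77.3
red (array([256.5, 234.8]), 82, [252, 230, 11, 10]) [ 394.2 -233.4   34. ] u,w 85.8 -10.1

red (array([302.2, 226.2]), 26, [301, 221, 4, 11]) [ 484.3 -279.4   34. ] u,w 2.4 -67.4
red (array([285.6, 248. ]), 44, [281, 246, 10, 5]) [ 408.9 -219.8   34. ] u,w 69.5 1.4
```

All four clips read shut: opposite pairs are symmetric, and the w− blob moved from −74.9 to −67.4. The lid is about 2–3 mm off centre, within the 7 mm limit, and the arm is clear. Handing in.

```bash
python3 -c "
from h import *
print(order.finish_job())"
```

```text
the job is handed in; nothing more can be done
None
```

I stood all three coin pots in compartments 1 to 3, seated the lid and snapped all four clips shut, then handed the job in; the hand-in gave no verdict, and the final clip and lid state was checked only by camera measurements.

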